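Lock a carving blank into the tilted stand

ROBOT

A 6-joint arm with a two-finger parallel gripper is mounted at the origin on a cart in front of the work surface, level with it; the furniture and walls round the work are solid. World frame = base frame: x ahead of the robot, y to its left, z up, the work surface at z = 0. Lengths are in m, angles in rad, forces in N, time in s.
With the tool pointing down it reaches from about 0.3 to 0.875 m from the base axis. Payload 6.4 kg.
Tool frame: the origin (TCP) lies at the centre of the arm's flange, where the gripper is bolted on; the fingertips stand 173 mm ahead of it and the grasp point (between the pads) lies 155 mm ahead of it; z points along the fingers, x is the direction in which the jaws open and shut, and the axes are right-handed (so a half turn about z gives the same grasp; the last joint's range is limited). The gripper opens to 85 mm and grips with 20 to 120 N. Pads are 22 mm wide; open, the fingers measure 114 mm over their backs; the gripper's body (76 mm by 85 mm) begins 54 mm behind the grasp point. The pads swing forward as they close: fully open they stand 13 mm farther back than shut.
Start: joints at [-1.463, 0.181, 1.607, -0, 1.354, -0.206], TCP at [0.178, -0.547, 0.405] pointing down, gripper open.
Joint ranges: [-2.99, 2.99], [-0.89, 2.07], [0.3, 2.58], [-1.14, 4.28], [0, 2.63], [-3.12, 3.12]. Speed limits (rad/s): [2.57, 2.57, 3.01, 3.14, 3.14, 3.14].

INTERFACE

Orientations are given as a unit quaternion [w, x, y, z].
In Python, from bench import ctrl gives the robot as it stands. The module is installed in compiled form; this text tells all that it offers.
- The arm moves only by the tool move_arm, never from a script. Its argument "moves" is a list of rows, each an object of numbers: "gripper": the opening in per cent of the stroke, from 0 (shut) to 100 (fully open); "x", "y", "z": the shift along the tool's x, y, z in cm; "roll": the turn about the tool's z in degrees. In form: [{"gripper": .., "x": .., "y": .., "z": .., "roll": ..}, ...]. A call has 1 to 5 rows; each row shifts and turns the commanded pose from where the row before left it, along the tool's axes as they then stand; what a row does not reach is not made up. A row lasts 1/8 s, in which the tool goes at most 62.5 mm and 10.7 degrees, less where a joint would pass 70% of its speed; a pose out of reach is approached as far as the arm can. A call is refused whole if a number of a shift passes 6.25 or a number of a turn 10.7, either way. A call with a gripper value outside its range is refused whole. The fingers move at their own pace and stop on an object; the grip force is fixed at half the most. Time passes only in rows, so rows that do not move let the fingers close. It gives the time, the measured TCP pose, the force and the opening at its end, in the units of the state.
- ctrl.get_obs(): the state, without advancing time (a new reading comes with each control period).
- ctrl.camera(name): name is "scene" or "side" or "wrist"; returns a dict with "img" (420x560x3 uint8, red, green, blue), "fx", "fy", "cx", "cy" (pixels), "world_from_camera" (4x4, takes a point from camera to world coordinates); the wrist camera has in their place "tool_from_camera" (4x4, takes a point from camera to tool coordinates, whose origin is the TCP and whose axes are the tool frame's). Camera axes: x right, y up, looking along -z (the intrinsics and any distortion apply to the point x, -y, -z); pixel columns grow to the right and rows downward; lengths in m; the calibration is good to about 2 mm. A picture is of the moment at which its call begins: read the wrist's pose just before it. There is no depth.
- ctrl.hand_in(): hands the job in, once; it reports no verdict.
The state is a dict: "time_s": time; "q": joint angles; "dq": joint speeds; "joint_efforts": joint torques, N m; "eef_pos": TCP position; "eef_rot": TCP orientation; "wrist_force": force on the tool from outside, world axes, zero at the start; "torque": the same for the moment, N m; "opening": opening from 0.0 (shut) to 1.0 (fully open).
Only numpy, scipy, OpenCV 4.12 (cv2) and the standard library are available. Lean on these libraries where they do the work, as an engineer would, in place of code of your own. Each camera call takes 0.05 s, during which the arm holds its last target. There are 200 camera calls.

TASK

Take the bayonet mount that carries the plain rectangular wooden blank out of the rack and fit it to the tilted carving stand: push it into the socket against the spring and turn it clockwise (seen from outside, looking into the socket) until its lugs lock, then let go so that it stays locked in. Leave the mount with the owl in the rack and do not disturb the other things on the bench.

Things in the scene. Friction and masses are not known exactly. Their poses are not given: they have to be found in the camera images.
- blank_mount: steel bayonet mount with a plain wooden block on it, about 0.2 kg. Round shank 30 mm in diameter, its end tapering to 22 mm over 6 mm; flange 58 mm in diameter, 29 to 35 mm above the shank's end; then the block. Origin at the centre of the shank's free end, z along the shank towards the block. Hangs by the flange in one of the rack's two holes (either), free to turn; half a turn fits as well
- blank_mid (a point): centre of the wooden block to grip, on the mount's axis 50 mm above the shank's end (axes as the mount's): 35 mm along x, 60 mm along y, 30 mm high (35 to 65 mm above the shank's end)
- lugs (a point): centre of the mount's two lugs, on its axis 13 mm above the shank's end (axes as the mount's): they stick out along +x and -x to 42 mm across, 9 mm wide, 6 mm high (10 to 16 mm above the shank's end)
- owl_mount: the same steel mount carrying a carved wooden owl 44 x 54 x 83 mm instead of the block; origin at the shank's free end. It hangs in the rack's other hole and stays there
- rack: wooden block 84 x 225 x 38 mm (x, y, z) fixed on the bench, origin under its centre; two 46 mm through holes at y = +62.5 and -62.5 mm
- stand: fixed steel carving stand: base plate 130 x 130 x 10 mm, origin under its centre; two grey cheeks 64 mm long, 8 mm thick, 94 mm high at y = +42 and -42 mm, the socket tilted between them, its mouth towards the stand's -x
- socket: the stand's bayonet socket, a round steel housing 68 mm in diameter, 52 mm long. Origin at the centre of its mouth, 115 mm above the bench; z out of the mouth along the bore, 35 degrees from vertical; y level. In it a ring, bore 33 mm, with two facing entry slots 13.5 mm wide, clamped anywhere within 30 degrees of slots along x: look, or press lightly and turn until the lugs drop in
- lip_underside (a point): point on the socket's axis 8 mm below the mouth: underside of the ring's lip, axes as the socket's. Under it the lugs turn clockwise only (seen from outside), to an end stop 68 degrees from the slots. From 52 to 68 degrees the spring lifts the lugs 3 mm into locking notches: there the shank's end stays 21 mm below the mouth (under the plain lip 24 mm; flange meets mouth at 29 mm)
- plunger_top (a point): point on the socket's axis 13 mm below the mouth where the shank's end meets the sprung plunger (3 N, then 0.6 N per mm), axes as the socket's; it pushes an unlocked mount back out
- glue_bottle: white glue bottle 49 mm in diameter, 149 mm high, origin under its centre; leave alone.
- sanding_block: cork sanding block 60 x 102 x 28 mm, origin under its centre; leave alone.
- eraser: small eraser 19 x 42 x 12 mm, origin under its centre; leave alone.
- carved_hare: carved wooden hare 36 x 81 x 74 mm, origin under its centre; leave alone.
Things that resemble listed ones, but are neither listed nor needed, are in the scene too. There is more than one size of the blank_mount; the job needs the middle-sized.

How it is judged:
By the outcome, as a careful person would: the job done as asked, in the order asked, and still so for the second after the job is handed in, with the robot touching nothing.
It also fails if it takes over 64 s, if anything falls off the work surface, if the arm or the gripper's body presses on something with over 40 N, if the wrist force passes 120 N, or if a joint passes its speed limit or range.

## Working session

There is one attempt and no reset: what is moved stays moved. The work goes in short steps, Python scripts to look and compute and a tool call to move; the robot and the scene stay as the last step left them, time stands still between calls to the robot, and variables do not carry over. Pictures are saved under pics/ and viewed, about 8 in all and at most 12, crops included, and the job is handed in when it is done.

Besides the shell and the picture viewer there is one more tool, called after "Request:" in YAML: its name, and indented under it one key for each argument. move_arm: Moves the arm, as the interface text tells. Its arguments: {"type":"object","properties":{"moves":{"type":"array","items":{"type":"object","properties":{"gripper":{"type":"number"},"x":{"type":"number"},"y":{"type":"number"},"z":{"type":"number"},"roll":{"type":"number"}}}}},"required":["moves"]}

```bash
ls; mkdir -p pics
python3 - <<'E'
from bench import ctrl
import cv2,pickle,numpy as np
o=ctrl.get_obs();print({k:np.round(v,3) for k,v in o.items()})
d={}
for n in("scene","side","wrist"):
    c=ctrl.camera(n);d[n]=c;print(n,{k:np.round(v,4).tolist() for k,v in c.items() if k!="img"})
pickle.dump((o,d),open("c0.pkl","wb"))
im=np.hstack([cv2.cvtColor(d[n]["img"],cv2.COLOR_RGB2BGR) for n in("scene","side")])
cv2.imwrite("pics/scene.png",cv2.resize(cv2.cvtColor(d["scene"]["img"],cv2.COLOR_RGB2BGR),(800,600),interpolation=cv2.INTER_CUBIC))
cv2.imwrite("pics/side.png",cv2.resize(cv2.cvtColor(d["side"]["img"],cv2.COLOR_RGB2BGR),(800,600),interpolation=cv2.INTER_CUBIC))
E
```

```text
pics
{'time_s': np.float64(0.0), 'q': array([-1.463,  0.182,  1.608,  0.   ,  1.354, -0.206]), 'dq': array([ 0.001, -0.001, -0.   ,  0.001,  0.001, -0.001]), 'joint_efforts': array([-0.0000e+00, -4.4487e+01, -3.5133e+01, -0.0000e+00,  9.0000e-03,
        0.0000e+00]), 'eef_pos': array([ 0.177, -0.547,  0.404]), 'eef_rot': array([-0.001,  0.809, -0.588, -0.001]), 'wrist_force': array([ 0.085,  0.347, -0.428]), 'torque': array([-0.014,  0.018,  0.02 ]), 'opening': np.float64(0.999)}
scene {'fx': 521.5515, 'fy': 521.5515, 'cx': 282.5578, 'cy': 212.4347, 'world_from_camera': [[0.8973, 0.1909, -0.398, -0.2002], [-0.4414, 0.3819, -0.812, -1.3642], [-0.003, 0.9043, 0.4269, 0.8002], [0.0, 0.0, 0.0, 1.0]]}
side {'fx': 387.8879, 'fy': 387.8879, 'cx': 280.9573, 'cy': 206.5478, 'world_from_camera': [[0.8745, 0.1896, -0.4464, 0.0358], [-0.4846, 0.3053, -0.8197, -0.8419], [-0.0191, 0.9332, 0.3589, 0.4609], [0.0, 0.0, 0.0, 1.0]]}
wrist {'fx': 290.4052, 'fy': 290.4052, 'cx': 279.8466, 'cy': 204.8849, 'tool_from_camera': [[1.0, 0.0001, -0.0001, 0.0002], [0.0001, -0.9578, -0.2875, -0.0733], [-0.0001, 0.2875, -0.9578, 0.0312], [0.0, 0.0, 0.0, 1.0]]}
```

View pics/scene.png

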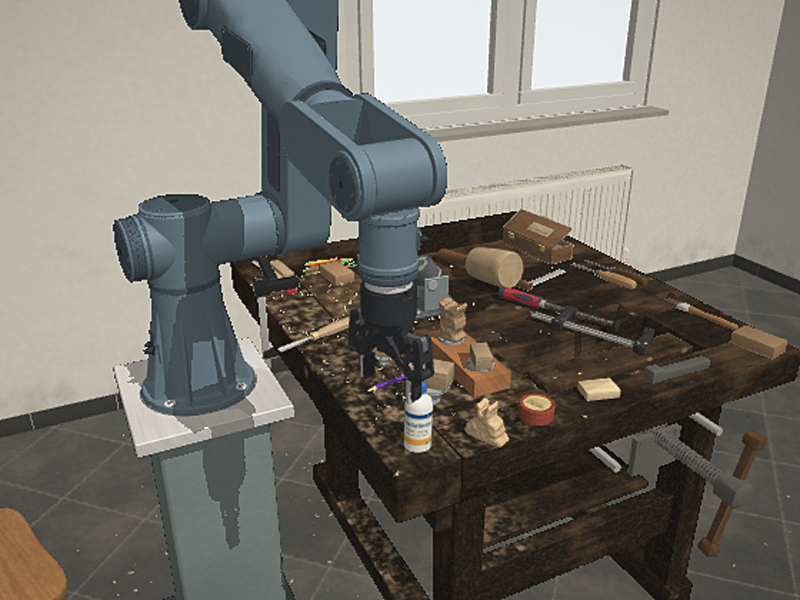

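View pics/side.png

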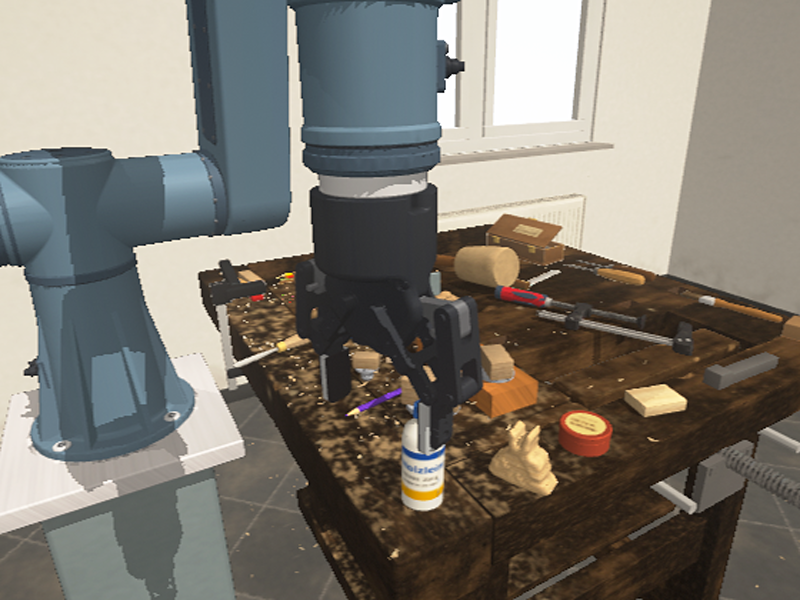

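The scene view shows the rack at about (470,360), with the owl at (452,320) and a blank at (481,355). The stand is partly hidden behind the gripper at (430,285). Loose blanks lie near (440,375).

```bash
cat > h.py <<'E'
from bench import ctrl
import cv2,numpy as np
from scipy.spatial.transform import Rotation as Ro
def tool(o):
    T=np.eye(4);T[:3,:3]=Ro.from_quat(np.roll(o["eef_rot"],-1)).as_matrix();T[:3,3]=o["eef_pos"];return T
def shot(n):
    o=ctrl.get_obs();c=ctrl.camera(n)
    c["T"]=tool(o)@c["tool_from_camera"] if n=="wrist" else c["world_from_camera"]
    c["bgr"]=cv2.cvtColor(c["img"],cv2.COLOR_RGB2BGR);c["o"]=o;return c
def ray(c,u,v):
    d=np.array([(u-c["cx"])/c["fx"],-(v-c["cy"])/c["fy"],-1.]);T=c["T"];return T[:3,3],T[:3,:3]@d
def onz(c,u,v,z):
    p,d=ray(c,u,v);return p+d*(z-p[2])/d[2]
def proj(c,P):
    T=c["T"];q=(np.atleast_2d(P)-T[:3,3])@T[:3,:3];return np.c_[c["cx"]+c["fx"]*q[:,0]/-q[:,2],c["cy"]-c["fy"]*q[:,1]/-q[:,2]]
def tri(*rs):
    A=0;b=0
    for c,u,v in rs:
        p,d=ray(c,u,v);d=d/np.linalg.norm(d);M=np.eye(3)-np.outer(d,d);A=A+M;b=b+M@p
    return np.linalg.solve(A,b)
E
python3 - <<'E'
import pickle;from h import *
o,d=pickle.load(open("c0.pkl","rb"));s=d["scene"];s["T"]=s["world_from_camera"]
for n,u,v,z in(("owl",452,340,.05),("blank",481,365,.05),("rackcorner",482,397,0),("stand",435,310,0),("bottle",418,450,0),("hare",488,442,0),("blank?",440,385,0)):
    print(n,onz(s,u*.7,v*.7,z).round(3))
cv2.imwrite("pics/w0.png",cv2.cvtColor(d["wrist"]["img"],cv2.COLOR_RGB2BGR))
E
```

```text
owl [ 0.511 -0.148  0.05 ]
blank [ 0.51  -0.266  0.05 ]
rackcorner [ 0.493 -0.302  0.   ]
stand [0.598 0.089 0.   ]
bottle [ 0.3   -0.401  0.   ]
hare [ 0.424 -0.436  0.   ]
blank? [ 0.44  -0.225  0.   ]
```

View pics/w0.png

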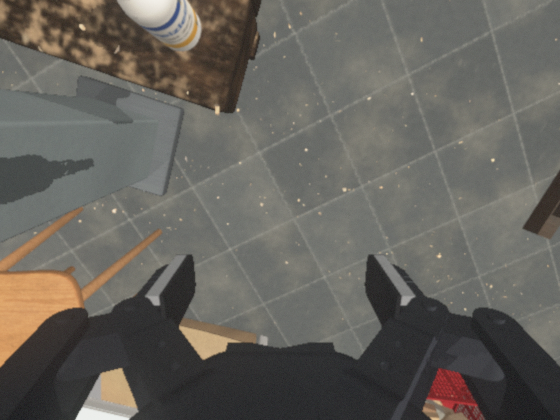

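The wrist view shows mostly floor, with the bottle at (165,20). Image up is tool −y. I'm moving over the bench now.

Request:
move_arm:
  moves:
    - {"x": -4.6,"y": -4.0,"z": -1}
    - {"x": -4.6,"y": -4.0,"z": -1}
    - {"x": -4.6,"y": -4.0,"z": -1}
    - {"x": -4.6,"y": -4.0,"z": -1}
    - {"x": -4.6,"y": -4.0,"z": -1}

```text
validation failed for argument at $.mo...
```

Request:
move_arm:
  moves:
    - {"x": -4.6,"y": -4.0}
    - {"x": -4.6,"y": -4.0}
    - {}

```text
validation failed for argument at $.mo...
```

Run:
```python
import pickle;from h import *
d={n:shot(n) for n in("scene","wrist","side")};pickle.dump(d,open("c1.pkl","wb"))
o=ctrl.get_obs();print(o["time_s"],o["eef_pos"],o["eef_rot"])
cv2.imwrite("pics/w1.png",cv2.resize(d["wrist"]["bgr"],(800,600),interpolation=cv2.INTER_CUBIC))
s=d["scene"]["bgr"][140:330,200:420];t=d["side"]["bgr"][140:360,180:400]
cv2.imwrite("pics/s1.png",np.hstack([cv2.resize(s,(400,345),interpolation=cv2.INTER_CUBIC),cv2.resize(t,(400,345),interpolation=cv2.INTER_CUBIC)]))
```

```text
0.3 [ 0.17748842 -0.54683962  0.40436455] [-2.45852390e-04  8.08895599e-01 -5.87952206e-01 -2.31707139e-04]
```

View pics/w1.png

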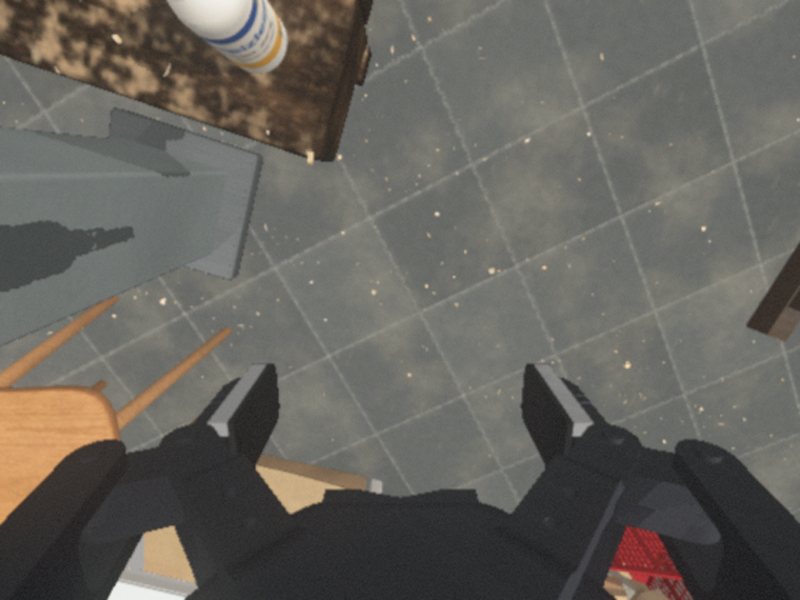

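View pics/s1.png

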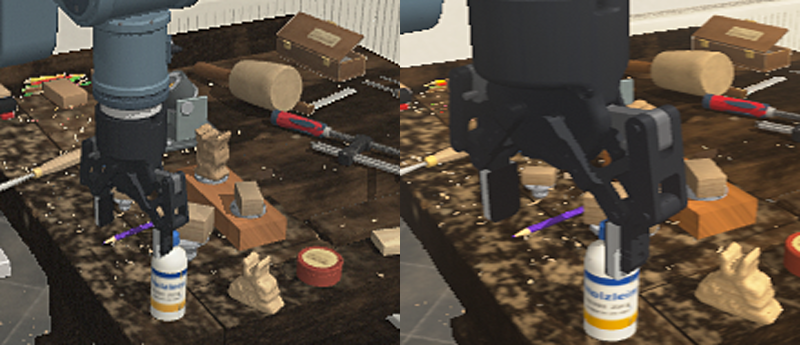

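Both moves were refused, so the arm hasn't moved. I'll give every key in each row. The crop shows the blank in the rack, and two loose blanks standing on the bench near it.

Request:
move_arm:
  moves:
    - {"gripper": 100,"x": -4.6,"y": -4.0,"z": -1,"roll": 0}
    - {"gripper": 100,"x": -4.6,"y": -4.0,"z": -1,"roll": 0}
    - {"gripper": 100,"x": -4.6,"y": -4.0,"z": -1,"roll": 0}
    - {"gripper": 100,"x": -4.6,"y": -4.0,"z": -1,"roll": 0}
    - {"gripper": 100,"x": -4.6,"y": -4.0,"z": -1,"roll": 0}

```text
time_s: 0.92
eef_pos: [0.297, -0.2646, 0.4551]
eef_rot: [0.0, 0.809, -0.588, 0.0]
wrist_force: [1.2, 0.1, 0.5]
opening: 0.999
```

Request:
move_arm:
  moves:
    - {"gripper": 100,"x": -4.6,"y": -4.0,"z": 0,"roll": 0}
    - {"gripper": 100,"x": -4.6,"y": -4.0,"z": 0,"roll": 0}
    - {"gripper": 100,"x": 0,"y": 0,"z": 0,"roll": 0}
    - {"gripper": 100,"x": 0,"y": 0,"z": 0,"roll": 0}

```text
time_s: 1.42
eef_pos: [0.3445, -0.1543, 0.4548]
eef_rot: [0.0, 0.809, -0.587, 0.0]
wrist_force: [-0.1, 0.6, -0.2]
opening: 1.0
```

Run:
```python
import pickle;from h import *
d={n:shot(n) for n in("scene","wrist","side")};pickle.dump(d,open("c1.pkl","wb"))
o=ctrl.get_obs();print(o["time_s"],o["eef_pos"],o["eef_rot"])
cv2.imwrite("pics/w1b.png",cv2.resize(d["wrist"]["bgr"],(800,600),interpolation=cv2.INTER_CUBIC))
```

```text
1.575 [ 0.34404744 -0.15557952  0.45460094] [ 1.31929530e-04  8.08096002e-01 -5.89050775e-01 -1.35743949e-04]
```

View pics/w1b.png

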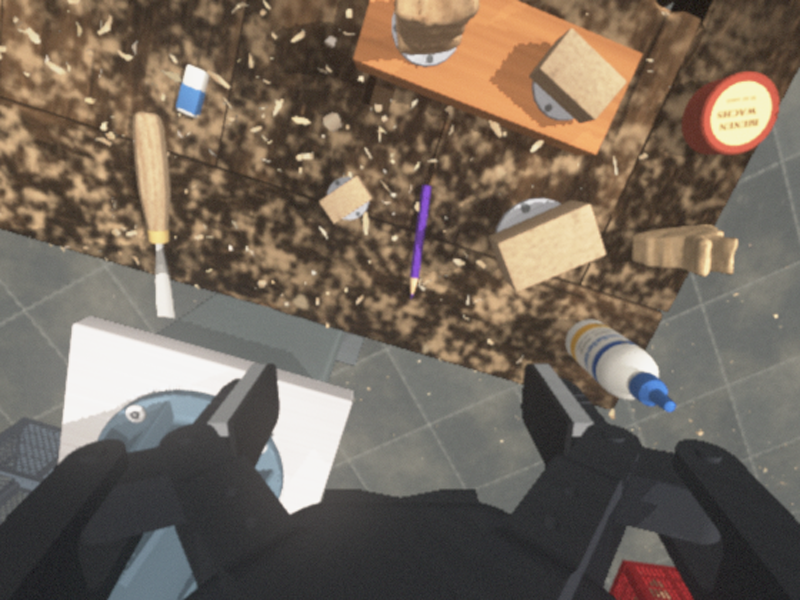

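Candidate blanks: a small one at (347,198), a large one at (548,240), and one hanging in the rack at (578,75). The rack one fits, being middle-sized and in the rack. The owl is in the rack's other hole at (435,25). I'm moving on to see the whole rack and the stand.

Request:
move_arm:
  moves:
    - {"gripper": 100,"x": -2,"y": -5.4,"z": -1.5,"roll": 0}
    - {"gripper": 100,"x": -2,"y": -5.4,"z": -1.5,"roll": 0}
    - {"gripper": 100,"x": -2,"y": -5.4,"z": -1.5,"roll": 0}
    - {"gripper": 100,"x": 0,"y": 0,"z": 0,"roll": 0}
    - {"gripper": 100,"x": 0,"y": 0,"z": 0,"roll": 0}

```text
time_s: 2.2
eef_pos: [0.4799, -0.0484, 0.4989]
eef_rot: [0.0, 0.808, -0.589, -0.001]
wrist_force: [-0.1, -0.1, 0.7]
opening: 1.002
```

Run:
```python
import pickle;from h import *
d={n:shot(n) for n in("scene","wrist","side")};pickle.dump(d,open("c2.pkl","wb"))
o=ctrl.get_obs();print(o["time_s"],o["eef_pos"],o["eef_rot"])
im=cv2.resize(d["wrist"]["bgr"][:280],(800,400),interpolation=cv2.INTER_CUBIC)
s=d["scene"]["bgr"][170:300,250:440]
cv2.imwrite("pics/w2.png",np.vstack([im,np.pad(cv2.resize(s,(292,200),interpolation=cv2.INTER_CUBIC),((0,0),(0,508),(0,0)))]))
```

```text
2.35 [ 0.47930918 -0.04855249  0.49929294] [ 2.13926802e-04  8.08099156e-01 -5.89046349e-01 -3.26900992e-04]
```

View pics/w2.png

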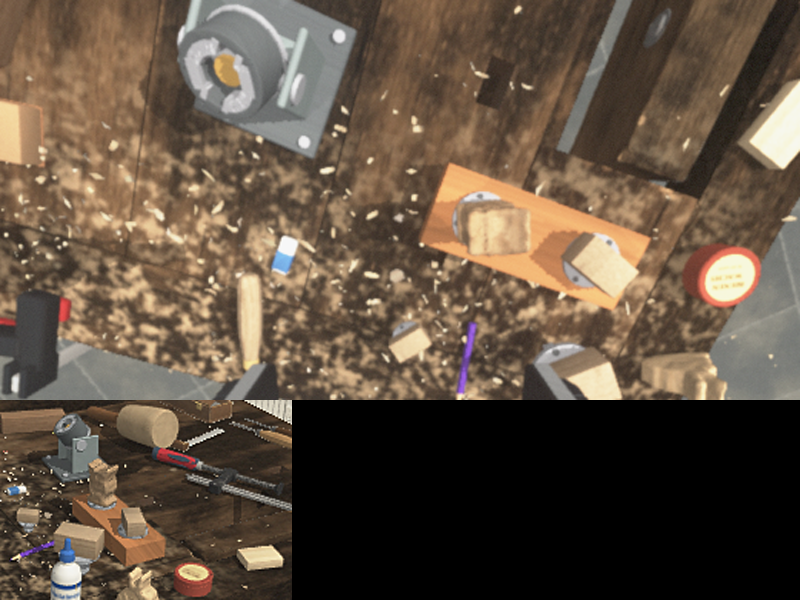

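The wrist view shows these things:
- **Rack:** corners (450,163), (650,238), (612,310) and (420,243).
- **Blank:** in the right hole, block near (602,265).
- **Owl:** (492,228).
- **Stand:** plate corners (355,27) and (312,157), mouth near (230,75).

The moves allow only roll, so the tool stays vertical. I'll have to pivot the mount in the grip to get the 35° tilt. First I'll work out where things are.

Run:
```python
import pickle;from h import *
d=pickle.load(open("c2.pkl","rb"));w=d["wrist"];k=.7
P=lambda u,v,z:onz(w,u*k,v*k,z)
R=[P(*p,.038) for p in((450,163),(650,238),(612,310),(420,243))]
print("rack",np.round(R,3),[np.linalg.norm(R[i]-R[i-1]).round(3) for i in range(4)])
S=[P(355,27,.01),P(312,157,.01)];print("stand",np.round(S,3),np.linalg.norm(S[0]-S[1]))
print("mouth",P(230,73,.115))
B=[P(*p,.074) for p in((590,232),(638,270),(612,298),(563,258))];print("blk",np.round(B,3),[np.linalg.norm(B[i]-B[i-1]).round(3) for i in range(4)])
```

```text
rack [[ 0.568 -0.072  0.038]
 [ 0.562 -0.295  0.038]
 [ 0.478 -0.293  0.038]
 [ 0.484 -0.069  0.038]] [np.float64(0.085), np.float64(0.223), np.float64(0.084), np.float64(0.224)]
stand [[0.66  0.055 0.01 ]
 [0.531 0.065 0.01 ]] 0.12894653480395774
mouth [0.57534258 0.11878297 0.115     ]
blk [[ 0.549 -0.216  0.074]
 [ 0.529 -0.277  0.074]
 [ 0.496 -0.265  0.074]
 [ 0.518 -0.202  0.074]] [np.float64(0.034), np.float64(0.064), np.float64(0.036), np.float64(0.067)]
```

Request:
move_arm:
  moves:
    - {"gripper": 100,"x": -3.3,"y": -0.7,"z": 3.8,"roll": 0}
    - {"gripper": 100,"x": -3.3,"y": -0.7,"z": 3.8,"roll": 0}
    - {"gripper": 100,"x": -3.3,"y": -0.7,"z": 3.8,"roll": 0}
    - {"gripper": 100,"x": -3.3,"y": -0.7,"z": 3.8,"roll": 0}
    - {"gripper": 100,"x": 0,"y": 0,"z": 0,"roll": 0}

```text
time_s: 2.98
eef_pos: [0.4638, 0.0877, 0.3446]
eef_rot: [0.002, 0.809, -0.588, -0.003]
wrist_force: [-0.1, -0.4, 0.3]
opening: 1.001
```

Run:
```python
import pickle;from h import *
d=shot("wrist");pickle.dump(d,open("c3.pkl","wb"))
o=d["o"];print(o["time_s"],o["eef_pos"],o["q"])
c=proj(d,[.575,.119,.115])[0];print(c)
x0=int(np.clip(c[0]-130,0,300));y0=int(max(c[1]-100,0));print(x0,y0)
a=cv2.resize(d["bgr"][y0:y0+200,x0:x0+260],(780,600),interpolation=cv2.INTER_CUBIC)
cv2.imwrite("pics/sock.png",a)
```

```text
2.975 [0.46380417 0.08767843 0.34462704] [-6.54515280e-02  1.53850651e-02  1.91576592e+00  1.88397505e-04
  1.21712049e+00  1.19053351e+00]
[288.09919633  43.05109093]
158 0
```

View pics/sock.png

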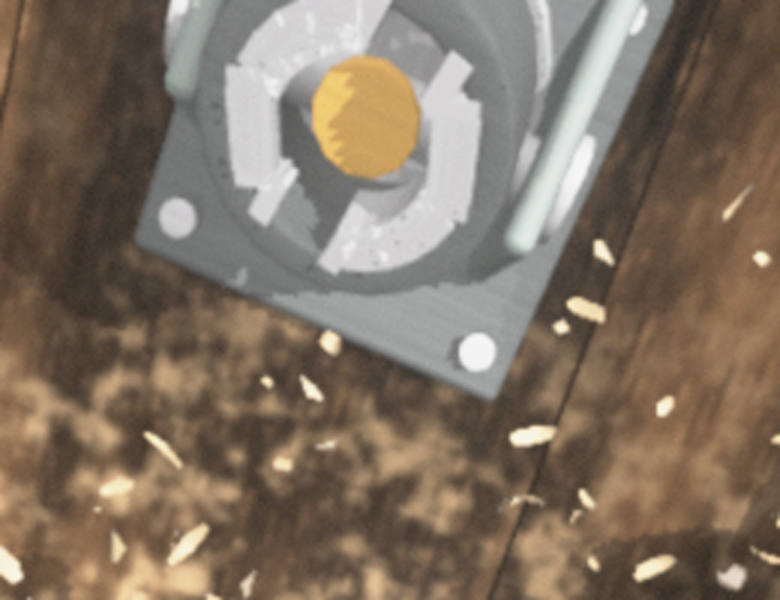

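This shows the ring in the mouth, centred near (357,133). The slot line runs from (293,245) at lower left to (424,27) at upper right. The plate edge runs (135,242)–(495,398)–(668,10).

Run:
```python
import pickle;from h import *
d=pickle.load(open("c3.pkl","rb"));f=lambda p:(158+p[0]/3,p[1]/3)
A,B,C=[onz(d,*f(p),.01) for p in((135,242),(495,398),(668,10))]
print(A.round(4),B.round(4),C.round(4),np.linalg.norm(A-B),np.linalg.norm(C-B))
y1=np.degrees(np.arctan2(*(A-B)[[1,0]]))-90;y2=np.degrees(np.arctan2(*(C-B)[[1,0]]));print("yaw",y1,y2)
yaw=np.radians((y1+y2)/2);cy,sy=np.cos(yaw),np.sin(yaw);t=np.radians(35)
ex=np.array([cy,sy,0]);ey=np.array([-sy,cy,0])
n=-np.sin(t)*ex+np.cos(t)*np.array([0,0,1]);sx=np.cross(ey,n)
print("stand centre from edge AB",(A+B)/2+.065*ex)
def pl(p,M):
    o,r=ray(d,*f(p));q=o+r*((M-o)@n)/(r@n);return q
M=onz(d,*f((357,133)),.115);print("M",M)
for p in((293,245),(424,27),(322,192),(392,75),(262,222),(325,268),(392,0),(470,68)):
    q=pl(p,M)-M;a,b=q@sx,q@ey;print(p,round(np.hypot(a,b)*1e3,1),round(np.degrees(np.arctan2(b,a)),1))
```

```text
[0.541  0.1915 0.01  ] [0.5311 0.0643 0.01  ] [0.6531 0.0546 0.01  ] 0.12761357650435662 0.12236430374742667
yaw -4.4387316643733215 -4.510318686572218
stand centre from edge AB [0.60081447 0.12280688 0.01      ]
M [0.57224657 0.12521457 0.115     ]
(293, 245) 29.4 167.6
(424, 27) 23.2 -14.8
(322, 192) 14.8 166.7
(392, 75) 13.1 -13.7
(262, 222) 30.3 151.7
(325, 268) 30.9 -176.0
(392, 0) 24.2 2.6
(470, 68) 25.6 -40.0
```

The slots are about 13° clockwise from the socket's x. The stand's yaw is −4.5° and the mouth is near (0.571, 0.125). Next I'm going over the rack blank.

Request:
move_arm:
  moves:
    - {"gripper": 100,"x": 5.5,"y": 0.8,"z": -0.5,"roll": 0}
    - {"gripper": 100,"x": 5.5,"y": 0.8,"z": 0,"roll": 0}
    - {"gripper": 100,"x": 5.5,"y": 0.8,"z": 0,"roll": 0}
    - {"gripper": 100,"x": 5.5,"y": 0.8,"z": 0,"roll": 0}
    - {"gripper": 100,"x": 5.5,"y": 0.8,"z": 0,"roll": 0}

```text
time_s: 3.65
eef_pos: [0.5126, -0.1909, 0.3551]
eef_rot: [0.0, 0.808, -0.589, 0.002]
wrist_force: [0.5, 0.3, -0.1]
opening: 1.001
```

Request:
move_arm:
  moves:
    - {"gripper": 100,"x": 5.5,"y": 0.6,"z": 0,"roll": 0}
    - {"gripper": 100,"x": 0,"y": 0,"z": 0,"roll": 10}
    - {"gripper": 100,"x": 0,"y": 0,"z": 0,"roll": 10}
    - {"gripper": 100,"x": 0,"y": 0,"z": 0,"roll": 10}
    - {"gripper": 100,"x": 0,"y": 0,"z": 0,"roll": 6}

```text
time_s: 4.28
eef_pos: [0.5235, -0.2434, 0.3548]
eef_rot: [0.0, -0.585, 0.811, -0.002]
wrist_force: [0.4, 0.1, -0.4]
opening: 1.002
```

Run:
```python
import pickle;from h import *
d=shot("wrist");pickle.dump(d,open("c4.pkl","wb"))
o=d["o"];print(o["time_s"],o["eef_pos"],o["q"]);print(tool(o)[:3,:2].T.round(3))
a=d["bgr"][100:300,150:410];cv2.imwrite("pics/blank.png",cv2.resize(a,(780,600),interpolation=cv2.INTER_CUBIC))
```

```text
4.275 [ 0.52348808 -0.24336076  0.35484677] [-6.40540807e-01  2.33271990e-01  1.64969919e+00 -4.93670830e-04
  1.25526000e+00  1.25170422e+00]
[[-0.316 -0.949  0.002]
 [-0.949  0.316 -0.003]]
```

View pics/blank.png

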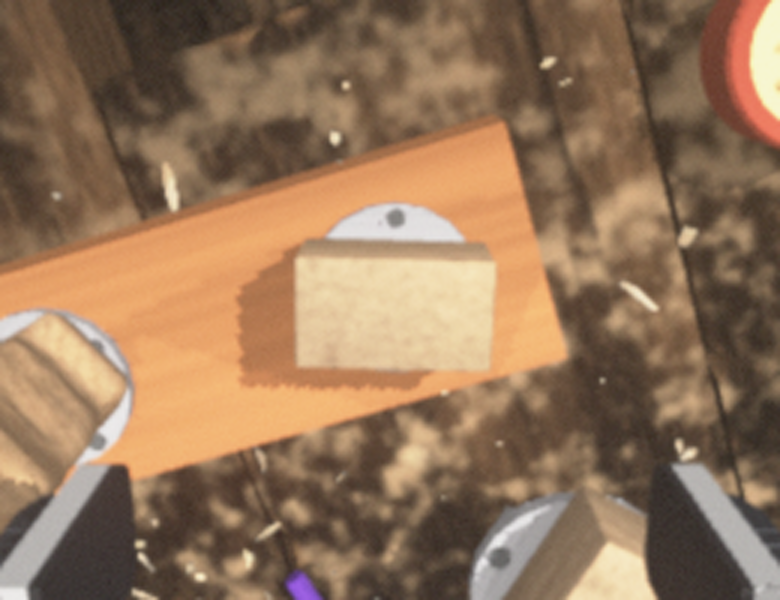

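This confirms the middle blank in the rack's right hole. Its top-face corners are (297,250), (496,258), (490,370) and (296,367), square to the tool. The large blank at (570,550) and the owl at (60,400) stay where they are.

Run:
```python
import pickle;from h import *
d=pickle.load(open("c4.pkl","rb"));T=tool(d["o"]);f=lambda p:(150+p[0]/3,100+p[1]/3)
P=[onz(d,*f(p),.074) for p in((297,252),(496,258),(490,370),(296,367))]
print([np.linalg.norm(P[i]-P[i-1]).round(4) for i in range(4)])
c=np.mean(P,0);print(c,"in tool cm",(np.linalg.inv(T)@np.r_[c,1])[:3]*100)
r=[onz(d,*f(p),.038) for p in((503,120),(567,357))];m=np.mean(r,0);print(np.round(r,4),np.linalg.norm(r[0]-r[1]))
e=(r[0]-r[1])/np.linalg.norm(r[0]-r[1]);h=m+.05*np.array([-e[1],e[0],0]);print("hole",h,"in tool cm",(np.linalg.inv(T)@np.r_[h,1])[:3]*100)
```

```text
[np.float64(0.0358), np.float64(0.0584), np.float64(0.035), np.float64(0.0591)]
[ 0.52270584 -0.24533744  0.074     ] in tool cm [ 0.17011181  0.09729777 28.08479808]
[[ 0.5628 -0.2955  0.038 ]
 [ 0.4784 -0.294   0.038 ]] 0.08441192936771962
hole [ 0.52153839 -0.24476619  0.038     ] in tool cm [ 0.1473754   0.23706758 31.68435919]
```

Request:
move_arm:
  moves:
    - {"gripper": 100,"x": 0.2,"y": 0.1,"z": 4.5,"roll": 0}
    - {"gripper": 100,"x": 0,"y": 0,"z": 4.5,"roll": 0}
    - {"gripper": 100,"x": 0,"y": 0,"z": 3.2,"roll": 0}
    - {"gripper": 100,"x": 0,"y": 0,"z": 1.6,"roll": 0}
    - {"gripper": 0,"x": 0,"y": 0,"z": 0,"roll": 0}

```text
time_s: 4.95
eef_pos: [0.5222, -0.2435, 0.2148]
eef_rot: [-0.0, -0.587, 0.809, 0.0]
wrist_force: [0.1, -0.3, 0.2]
opening: 0.815
```

Request:
move_arm:
  moves:
    - {"gripper": 0,"x": 0,"y": 0,"z": 0,"roll": 0}
    - {"gripper": 0,"x": 0,"y": 0,"z": 0,"roll": 0}
    - {"gripper": 0,"x": 0,"y": 0,"z": 0,"roll": 0}
    - {"gripper": 0,"x": 0,"y": 0,"z": 0,"roll": 0}

```text
time_s: 5.45
eef_pos: [0.5231, -0.2432, 0.2165]
eef_rot: [0.0, -0.588, 0.809, -0.002]
wrist_force: [-1.3, -0.8, 6.2]
opening: 0.692
```

Gripped. Next: lift 11 mm, then lever the lug against the hole wall to tilt the mount.

Request:
move_arm:
  moves:
    - {"gripper": 0,"x": 0,"y": 0,"z": -0.6,"roll": 0}
    - {"gripper": 0,"x": 0,"y": 0,"z": -0.5,"roll": 0}
    - {"gripper": 0,"x": 0,"y": 0.5,"z": 0,"roll": 0}
    - {"gripper": 0,"x": 0,"y": 0.3,"z": -0.2,"roll": 0}
    - {"gripper": 0,"x": 0,"y": 0.2,"z": -0.1,"roll": 0}

```text
time_s: 6.08
eef_pos: [0.5151, -0.241, 0.2307]
eef_rot: [0.002, -0.587, 0.809, -0.005]
wrist_force: [10.8, -5.0, -6.0]
opening: 0.693
```

Request:
move_arm:
  moves:
    - {"gripper": 0,"x": 0,"y": 0.3,"z": -0.1,"roll": 0}
    - {"gripper": 0,"x": 0,"y": 0.3,"z": -0.1,"roll": 0}
    - {"gripper": 0,"x": 0,"y": 0.3,"z": 0,"roll": 0}

```text
time_s: 6.45
eef_pos: [0.5068, -0.2382, 0.2328]
eef_rot: [0.002, -0.587, 0.809, -0.005]
wrist_force: [11.8, -4.0, -2.2]
opening: 0.693
```

Request:
move_arm:
  moves:
    - {"gripper": 0,"x": 0,"y": 0.3,"z": 0,"roll": 0}
    - {"gripper": 0,"x": 0,"y": 0.3,"z": 0,"roll": 0}
    - {"gripper": 0,"x": 0,"y": 0.3,"z": 0,"roll": 0}

```text
time_s: 6.82
eef_pos: [0.4987, -0.2356, 0.2335]
eef_rot: [0.003, -0.587, 0.809, -0.006]
wrist_force: [10.1, -2.8, -1.2]
opening: 0.688
```

Request:
move_arm:
  moves:
    - {"gripper": 0,"x": 0,"y": 0.3,"z": 0.05,"roll": 0}
    - {"gripper": 0,"x": 0,"y": 0.3,"z": 0.05,"roll": 0}
    - {"gripper": 0,"x": 0,"y": 0,"z": 0,"roll": 0}

```text
time_s: 7.2
eef_pos: [0.4931, -0.2339, 0.2328]
eef_rot: [0.003, -0.587, 0.809, -0.006]
wrist_force: [11.0, -3.8, 0.9]
opening: 0.696
```

Run:
```python
import pickle;from h import *
d={n:shot(n) for n in("scene","side","wrist")};pickle.dump(d,open("c5.pkl","wb"))
o=d["scene"]["o"];print(o["time_s"],o["eef_pos"],o["wrist_force"],o["torque"])
T=tool(o);G=(T@[0,0,.165,1])[:3]
ims=[]
for n,s in(("scene",5),("side",4),("wrist",1.6)):
    u,v=proj(d[n],G)[0].astype(int);w=int(200/s);print(n,u,v)
    b=cv2.copyMakeBorder(d[n]["bgr"],200,200,200,200,cv2.BORDER_CONSTANT)
    ims.append(cv2.resize(b[v+200-w:v+200+w,u+200-int(w*.66):u+200+int(w*.66)],(266,400),interpolation=cv2.INTER_CUBIC))
cv2.imwrite("pics/tilt.png",np.hstack(ims))
```

```text
7.2 [ 0.49307998 -0.23387249  0.23281713] [11.04447768 -3.7549099   0.92185036] [-0.68728888 -2.27305397 -0.02301174]
scene 326 246
side 333 249
wrist 279 266
```

View pics/tilt.png

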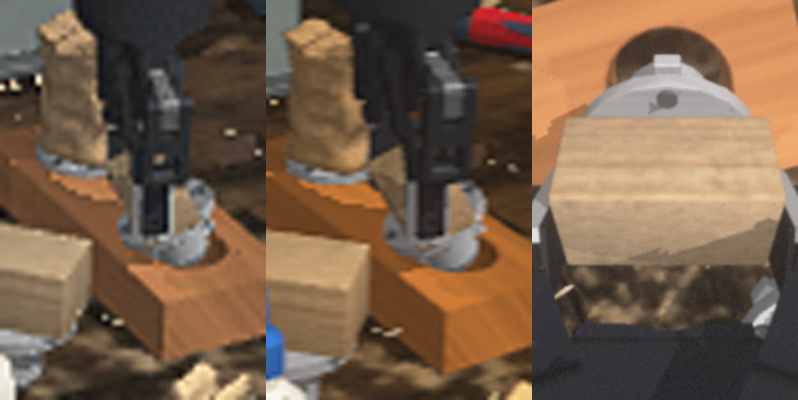

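The tilt worked. The wrist crop shows the block's three edges at rows 118, 196 and 265, leaning towards tool +y, with the lug at (667,62). I'm lifting it clear and measuring the tilt from those edges.

Request:
move_arm:
  moves:
    - {"gripper": 0,"x": 0,"y": -0.2,"z": -0.5,"roll": 0}
    - {"gripper": 0,"x": 0,"y": 0,"z": -3,"roll": 0}
    - {"gripper": 0,"x": 0,"y": 0,"z": -5,"roll": 0}
    - {"gripper": 0,"x": 0,"y": 0,"z": -5,"roll": 0}
    - {"gripper": 0,"x": 0,"y": 0,"z": 0,"roll": 0}

```text
time_s: 7.98
eef_pos: [0.493, -0.2334, 0.3695]
eef_rot: [0.001, -0.588, 0.809, -0.004]
wrist_force: [0.1, -0.5, -1.6]
opening: 0.692
```

```bash
cat > pose.py <<'E'
from h import *
from scipy.optimize import least_squares
from scipy.signal import find_peaks
def mount(d):
    """E(y,z) of the shank's end in tool axes and tilt, from rows of block edges in the middle columns"""
    g=cv2.cvtColor(d["bgr"],cv2.COLOR_BGR2HSV).astype(float)
    p=cv2.GaussianBlur(d["bgr"],(3,3),0).astype(float)[:,265:295].mean(1)
    e=np.abs(np.gradient(p,axis=0)).sum(1);pk,_=find_peaks(e[120:340],height=12,distance=6);return pk+120,e[pk+120]
def fit(rows):
    C=np.array([[0,0,0,1]]);R=np.array([[1,0,0],[0,-.9578,-.2875],[0,.2875,-.9578]]);t=np.array([0,-.0733,.0312])
    loc=[(17.5,35),(17.5,65),(-17.5,65)]
    def r(p):
        y,z,a=p;n=np.array([0,np.sin(a),-np.cos(a)]);s=np.array([0,-np.cos(a),-np.sin(a)]);o=[]
        for (x,h),v in zip(loc,rows):
            q=R.T@(np.array([0,y,z])+n*h/1e3+s*x/1e3-t);o.append(204.885-290.405*q[1]/-q[2]-v)
        return o
    s=least_squares(r,[-.035,.2,.6],x_scale=[.01,.01,.1]);return s.x[0]*1e3,s.x[1]*1e3,np.degrees(s.x[2]),s.cost
E
python3 - <<'E'
import pickle;from pose import *
d=pickle.load(open("c5.pkl","rb"))["wrist"];print(mount(d));print(fit([214.75,263.5,306.6]))
w=shot("wrist");pickle.dump(w,open("c6.pkl","wb"));print(mount(w),w["o"]["eef_pos"],w["o"]["time_s"],w["o"]["wrist_force"])
E
```

```text
(array([121, 158, 175, 187, 197, 208, 214, 246, 266, 297, 306, 316, 338]), array([23.36666667, 62.81666667, 76.16666667, 24.9       , 47.46666667,
       25.05      , 20.98333333, 12.31666667, 25.        , 19.68333333,
       27.88333333, 20.08333333, 15.3       ]))
(np.float64(-25.534482620194442), np.float64(207.85952460841384), np.float64(24.61554767025237), np.float64(7.419583912401913e-25))
(array([141, 155, 175, 187, 197, 208, 214, 245, 265, 297, 308, 324, 337]), array([57.31666667, 12.98333333, 81.81666667, 24.48333333, 47.15      ,
       24.28333333, 21.36666667, 12.05      , 22.28333333, 21.45      ,
       15.61666667, 39.63333333, 34.13333333])) [ 0.4929831  -0.23340012  0.36945914] 7.975 [ 0.1328544  -0.4729965  -1.63362385]
```

Run:
```python
import pickle;from pose import *
for r in([214.3,265.3,307],[214.3,265.3,308.5],[214,265,306]):print(r,np.round(fit(r),1))
w=pickle.load(open("c6.pkl","rb"))
cv2.imwrite("pics/held.png",cv2.resize(w["bgr"][120:345,150:410],(780,675),interpolation=cv2.INTER_CUBIC)[:600])
```

```text
[214.3, 265.3, 307] [-27.7 205.3  26.2   0. ]
[214.3, 265.3, 308.5] [-27.6 203.9  25.3   0. ]
[214, 265, 306] [-27.9 205.9  26.6   0. ]
```

View pics/held.png

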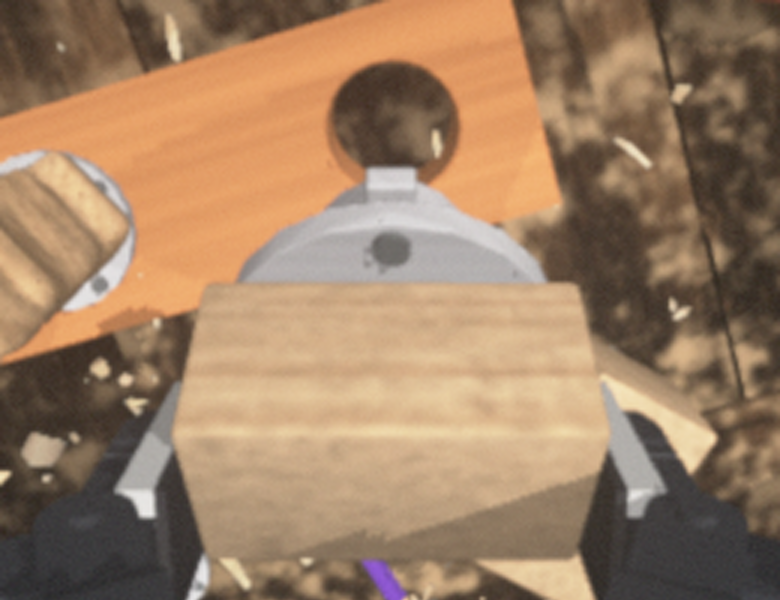

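Rows and edge widths agree on a tilt of about 26°, with the shank end near tool (y −28, z 205 mm). I need about 34°, so I'm going back into the hole slightly higher to lever it about 9° more.

Request:
move_arm:
  moves:
    - {"gripper": 0,"x": 0,"y": 0,"z": 5,"roll": 0}
    - {"gripper": 0,"x": 0,"y": 0,"z": 5,"roll": 0}
    - {"gripper": 0,"x": 0,"y": 0,"z": 3.0,"roll": 0}
    - {"gripper": 0,"x": 0,"y": 0.3,"z": 0,"roll": 0}
    - {"gripper": 0,"x": 0,"y": 0.3,"z": 0,"roll": 0}

```text
time_s: 8.65
eef_pos: [0.4879, -0.2317, 0.2349]
eef_rot: [0.002, -0.587, 0.809, -0.003]
wrist_force: [11.5, -4.1, 1.4]
opening: 0.692
```

Request:
move_arm:
  moves:
    - {"gripper": 0,"x": 0,"y": 0.3,"z": 0,"roll": 0}
    - {"gripper": 0,"x": 0,"y": 0.3,"z": 0,"roll": 0}
    - {"gripper": 0,"x": 0,"y": 0.3,"z": 0,"roll": 0}
    - {"gripper": 0,"x": 0,"y": 0,"z": 0,"roll": 0}

```text
time_s: 9.15
eef_pos: [0.4809, -0.2301, 0.2377]
eef_rot: [0.003, -0.587, 0.809, -0.007]
wrist_force: [11.0, -3.4, 11.5]
opening: 0.693
```

Run:
```python
import pickle;from pose import *
w=shot("wrist");pickle.dump(w,open("c7.pkl","wb"));print(np.round(mount(w),0),w["o"]["eef_pos"],w["o"]["time_s"],w["o"]["wrist_force"])
```

```text
[[135. 180. 186. 192. 202. 214. 252. 269. 299. 315. 322.]
 [ 57.  62.  27.  20.  44.  25.  12.  22.  19.  18.  15.]] [ 0.48094796 -0.23010197  0.2376514 ] 9.15 [10.99816897 -3.42424033 11.5395693 ]
```

Run:
```python
import pickle;from pose import *
for f in("c6.pkl","c7.pkl"):
    w=pickle.load(open(f,"rb"))
    for a,b in((230,256),(305,330)):
        p=w["bgr"][:,a:b].astype(float).mean(1);e=np.abs(p[2:]-p[:-2]).sum(1)[:340];pk,_=find_peaks(e[190:],height=14,distance=4);print(f,a,[(int(i)+191,int(e[i+190])) for i in pk])
```

```text
c6.pkl 230 [(192, 21), (214, 51), (221, 15), (226, 16), (235, 15), (245, 42), (253, 20), (265, 41), (276, 17), (293, 17), (298, 17), (306, 38), (316, 75), (320, 32), (327, 31), (331, 20), (336, 27)]
c6.pkl 305 [(193, 43), (202, 16), (214, 65), (219, 25), (225, 23), (229, 31), (245, 50), (253, 28), (262, 28), (266, 28), (278, 15), (288, 45), (306, 153), (315, 99), (325, 30), (331, 15), (337, 25)]
c7.pkl 230 [(198, 31), (220, 52), (225, 15), (232, 15), (242, 14), (248, 22), (252, 40), (261, 20), (269, 35), (273, 36), (284, 16), (308, 28), (312, 16), (316, 69), (328, 29), (336, 15)]
c7.pkl 305 [(197, 58), (205, 14), (219, 54), (225, 23), (231, 23), (235, 30), (252, 53), (260, 29), (269, 28), (273, 25), (286, 14), (295, 37), (311, 16), (315, 117), (322, 14), (329, 31), (333, 16)]
```

Run:
```python
from pose import *
for r in([214,264.5,306],[219.5,271,308],[219.5,271,309.5],[219.5,271,311],[219.5,271.5,315.5]):print(r,np.round(fit(r),1))
```

```text
[214, 264.5, 306] [-27.5 206.4  26.2   0. ]
[219.5, 271, 308] [-25.2 208.8  28.2   0. ]
[219.5, 271, 309.5] [-25.1 207.4  27.3   0. ]
[219.5, 271, 311] [-24.9 206.   26.4   0. ]
[219.5, 271.5, 315.5] [-25.1 201.4  24.3   0. ]
```

The tilt stayed near 27°. The flange edge bears on the rack top there and the lug climbs, so the rest of the tilt will come from the socket itself, which squares the mount as the lugs bear on the ring. I'm lifting out and computing the approach.

Request:
move_arm:
  moves:
    - {"gripper": 0,"x": 0,"y": -0.5,"z": -0.5,"roll": 0}
    - {"gripper": 0,"x": 0,"y": 0,"z": -3.5,"roll": 0}
    - {"gripper": 0,"x": 0,"y": 0,"z": -5,"roll": 0}
    - {"gripper": 0,"x": 0,"y": 0,"z": -5,"roll": 0}
    - {"gripper": 0,"x": 0,"y": 0,"z": 0,"roll": 0}

```text
time_s: 9.82
eef_pos: [0.483, -0.23, 0.3773]
eef_rot: [0.001, -0.588, 0.809, -0.002]
wrist_force: [-0.6, 0.6, -2.2]
opening: 0.69
```

```bash
cat > tgt.py <<'E'
import sys;from pose import *
M=np.array([.571,.1253,.115]);yaw=np.radians(-4.5);t=np.radians(35)
ex=np.array([np.cos(yaw),np.sin(yaw),0]);ey=np.array([-np.sin(yaw),np.cos(yaw),0]);ez=np.array([0,0,1.])
n=-np.sin(t)*ex+np.cos(t)*ez;sx=np.cross(ey,n)
def E(o,e=(-25,206)): return (tool(o)@[0,e[0]/1e3,e[1]/1e3,1])[:3]
def info(e=(-25,206)):
    o=ctrl.get_obs();T=tool(o);q=E(o,e)-M
    print("t",o["time_s"],"pos",o["eef_pos"].round(4),"F",o["wrist_force"].round(1),"open",round(float(o["opening"]),3))
    print("E in socket mm (sx,ey,n)",(np.array([q@sx,q@ey,q@n])*1e3).round(1),"axes in tool: n",(T[:3,:3].T@n).round(3),"ey",(T[:3,:3].T@ey).round(3),"ex",(T[:3,:3].T@ex).round(3))
    return o,T
E
python3 - <<'E'
import pickle;from tgt import *
o,T=info()
for k in(.06,.008):print("shift cm to n=%g"%k,(T[:3,:3].T@(M+k*n-E(o))*100).round(2))
w=shot("wrist")
for a,b in((230,256),(305,330)):
    p=w["bgr"][:,a:b].astype(float).mean(1);e=np.abs(p[2:]-p[:-2]).sum(1)[:340];pk,_=find_peaks(e[190:],height=18,distance=4);print(a,[(int(i)+191,int(e[i+190])) for i in pk])
E
```

```text
t 9.825 pos [ 0.483  -0.23    0.3773] F [-0.6  0.6 -2.2] open 0.69
E in socket mm (sx,ey,n) [   3.9 -367.5   66.2] axes in tool: n [ 0.135  0.554 -0.821] ey [-0.972  0.234 -0.003] ex [-0.234 -0.972  0.004]
shift cm to n=0.06 [-35.74   8.55   0.63]
shift cm to n=0.008 [-36.44   5.67   4.9 ]
230 [(198, 23), (204, 36), (208, 21), (212, 23), (220, 58), (225, 18), (248, 25), (252, 43), (260, 20), (269, 34), (273, 30), (284, 19), (312, 28), (316, 49), (324, 25), (330, 22), (335, 62), (339, 25)]
305 [(200, 46), (207, 21), (219, 60), (225, 23), (234, 32), (251, 48), (259, 27), (269, 29), (273, 23), (295, 43), (311, 18), (316, 98), (326, 29), (330, 19), (335, 28)]
```

Request:
move_arm:
  moves:
    - {"gripper": 0,"x": -6,"y": 1.2,"z": 0,"roll": 0}
    - {"gripper": 0,"x": -6,"y": 1.2,"z": 0,"roll": 0}
    - {"gripper": 0,"x": -6,"y": 1.5,"z": 0,"roll": 0}
    - {"gripper": 0,"x": -6,"y": 1.5,"z": 0,"roll": 0}
    - {"gripper": 0,"x": -6,"y": 1.5,"z": 0,"roll": 0}

```text
time_s: 10.5
eef_pos: [0.5083, 0.079, 0.3713]
eef_rot: [-0.002, -0.588, 0.809, 0.002]
wrist_force: [1.2, -0.3, -2.2]
opening: 0.694
```

Request:
move_arm:
  moves:
    - {"gripper": 0,"x": -5.7,"y": 1.6,"z": 0.6,"roll": 0}
    - {"gripper": 0,"x": 0,"y": 0,"z": 0,"roll": 0}
    - {"gripper": 0,"x": 0,"y": 0,"z": 0,"roll": 0}

```text
time_s: 10.88
eef_pos: [0.5112, 0.1363, 0.366]
eef_rot: [-0.002, -0.588, 0.809, 0.001]
wrist_force: [-0.1, 0.1, -2.7]
opening: 0.689
```

Run:
```python
import pickle;from tgt import *
o,T=info()
for k in(.03,.008):print("shift cm to n=%g"%k,(T[:3,:3].T@(M+k*n-E(o))*100).round(2))
d={c:shot(c) for c in("scene","side","wrist")};pickle.dump(d,open("c8.pkl","wb"))
```

```text
t 10.875 pos [0.5112 0.1363 0.366 ] F [-0.1  0.1 -2.7] open 0.689
E in socket mm (sx,ey,n) [-4.8  0.2 58.1] axes in tool: n [ 0.135  0.562 -0.816] ey [-0.973  0.233 -0.001] ex [-0.233 -0.973 -0.005]
shift cm to n=0.03 [-0.45 -1.97  2.02]
shift cm to n=0.008 [-0.75 -3.2   3.81]
```

Request:
move_arm:
  moves:
    - {"gripper": 0,"x": -0.4,"y": -2.0,"z": 2.0,"roll": 0}
    - {"gripper": 0,"x": -0.3,"y": -1.2,"z": 1.8,"roll": 0}
    - {"gripper": 0,"x": 0,"y": 0,"z": 0,"roll": 0}
    - {"gripper": 0,"x": -0.1,"y": -0.35,"z": 0.5,"roll": 0}
    - {"gripper": 0,"x": 0,"y": 0,"z": 0,"roll": 0}

```text
time_s: 11.65
eef_pos: [0.5484, 0.1325, 0.3261]
eef_rot: [0.0, -0.587, 0.809, -0.0]
wrist_force: [0.2, 0.2, -1.7]
opening: 0.696
```

Run:
```python
from tgt import *
info()
```

```text
t 11.65 pos [0.5484 0.1325 0.3261] F [ 0.2  0.2 -1.7] open 0.696
E in socket mm (sx,ey,n) [ 4.  -0.5  3.4] axes in tool: n [ 0.134  0.557 -0.819] ey [-0.972  0.234  0.   ] ex [-0.234 -0.972  0.   ]
```

Request:
move_arm:
  moves:
    - {"gripper": 0,"x": 0,"y": 0.1,"z": 0.5,"roll": 0}
    - {"gripper": 0,"x": 0,"y": -0.2,"z": 0.4,"roll": 0}
    - {"gripper": 0,"x": 0,"y": 0,"z": 0,"roll": 0}

```text
time_s: 12.02
eef_pos: [0.5487, 0.1325, 0.3161]
eef_rot: [-0.001, -0.588, 0.809, 0.001]
wrist_force: [-3.1, -1.1, -1.2]
opening: 0.693
```

Run:
```python
from tgt import *
info()
```

```text
t 12.025 pos [0.5487 0.1325 0.3161] F [-3.1 -1.1 -1.2] open 0.693
E in socket mm (sx,ey,n) [-2.  -0.5 -4.6] axes in tool: n [ 0.135  0.559 -0.818] ey [-0.972  0.234 -0.001] ex [-0.234 -0.972 -0.002]
```

Tip is about 5 mm into the mouth. Now I'm levering the block downhill while pressing in.

Request:
move_arm:
  moves:
    - {"gripper": 0,"x": 0,"y": 0.12,"z": 0.2,"roll": 0}
    - {"gripper": 0,"x": 0,"y": 0.12,"z": 0.2,"roll": 0}
    - {"gripper": 0,"x": 0.1,"y": 0.12,"z": 0.2,"roll": 0}

```text
time_s: 12.4
eef_pos: [0.5457, 0.1327, 0.3106]
eef_rot: [0.001, -0.588, 0.809, -0.0]
wrist_force: [0.3, -0.1, -1.6]
opening: 0.689
```

Run:
```python
import pickle;from tgt import *
info();info((0,155))
w=shot("wrist");pickle.dump(w,open("c9.pkl","wb"))
for a,b in((230,256),(305,330)):
    p=w["bgr"][:,a:b].astype(float).mean(1);e=np.abs(p[2:]-p[:-2]).sum(1)[:340];pk,_=find_peaks(e[190:],height=18,distance=4);print(a,[(int(i)+191,int(e[i+190])) for i in pk])
```

```text
t 12.4 pos [0.5457 0.1327 0.3106] F [ 0.3 -0.1 -1.6] open 0.689
E in socket mm (sx,ey,n) [-6.9 -0.4 -7.8] axes in tool: n [ 0.134  0.557 -0.82 ] ey [-0.972  0.234  0.   ] ex [-0.234 -0.972  0.001]
t 12.4 pos [0.5457 0.1327 0.3106] F [ 0.3 -0.1 -1.6] open 0.689
E in socket mm (sx,ey,n) [ 2.4  5.5 48. ] axes in tool: n [ 0.134  0.557 -0.82 ] ey [-0.972  0.234  0.   ] ex [-0.234 -0.972  0.001]
230 [(196, 24), (213, 21), (220, 63), (248, 24), (252, 42), (260, 22), (269, 35), (273, 29), (287, 21), (308, 40), (312, 30), (317, 103), (323, 119), (327, 76), (335, 48)]
305 [(196, 28), (200, 26), (211, 20), (219, 66), (227, 24), (234, 31), (248, 26), (252, 48), (259, 24), (268, 30), (273, 20), (279, 22), (297, 45), (319, 65), (324, 29), (331, 18), (335, 42), (339, 44)]
```

Request:
move_arm:
  moves:
    - {"gripper": 0,"x": 0,"y": 0.1,"z": 0.25,"roll": 0}
    - {"gripper": 0,"x": 0,"y": 0.2,"z": 0.1,"roll": 0}
    - {"gripper": 0,"x": 0,"y": 0.2,"z": 0.1,"roll": 0}
    - {"gripper": 0,"x": 0,"y": 0.2,"z": 0.1,"roll": 0}

```text
time_s: 12.95
eef_pos: [0.5393, 0.1348, 0.3056]
eef_rot: [0.001, -0.588, 0.809, -0.001]
wrist_force: [2.9, -1.1, 0.5]
opening: 0.693
```

```bash
cat > look.py <<'E'
import pickle,sys;from tgt import *
info();info((0,155))
w=shot("wrist");pickle.dump(w,open(sys.argv[1],"wb"))
for a,b in((230,256),(305,330)):
    p=w["bgr"][:,a:b].astype(float).mean(1);e=np.abs(p[2:]-p[:-2]).sum(1)[:340];pk,_=find_peaks(e[190:],height=25,distance=4);print(a,[(int(i)+191,int(e[i+190])) for i in pk])
E
python3 look.py c10.pkl
```

```text
t 12.95 pos [0.5393 0.1348 0.3056] F [ 2.9 -1.1  0.5] open 0.693
E in socket mm (sx,ey,n) [-15.    1.2  -8.2] axes in tool: n [ 0.134  0.556 -0.82 ] ey [-0.972  0.234  0.   ] ex [-0.234 -0.972  0.002]
t 12.95 pos [0.5393 0.1348 0.3056] F [ 2.9 -1.1  0.5] open 0.693
E in socket mm (sx,ey,n) [-5.8  7.  47.6] axes in tool: n [ 0.134  0.556 -0.82 ] ey [-0.972  0.234  0.   ] ex [-0.234 -0.972  0.002]
230 [(196, 35), (220, 62), (252, 43), (269, 35), (273, 31), (308, 28), (316, 93), (321, 117), (325, 78), (334, 48), (339, 79)]
305 [(197, 26), (219, 65), (234, 34), (248, 26), (252, 50), (259, 27), (269, 28), (296, 42), (317, 84), (322, 31), (338, 41)]
```

Run:
```python
import pickle;from tgt import *
d={c:shot(c) for c in("scene","side","wrist")};pickle.dump(d,open("c11.pkl","wb"))
ims=[]
for c,w,h in(("scene",50,37),("side",42,31)):
    u,v=proj(d[c],M+.02*n)[0].round().astype(int);print(c,u,v,"crop",u-w,v-h)
    ims.append(cv2.resize(d[c]["bgr"][v-h:v+h,u-w:u+w],(400,300),interpolation=cv2.INTER_CUBIC))
a=np.hstack(ims);b=cv2.resize(d["wrist"]["bgr"][130:340,139:419],(400,300),interpolation=cv2.INTER_CUBIC)
print(proj(d["wrist"],M),d["wrist"]["T"][:3,3])
b2=cv2.resize(d["wrist"]["bgr"][120:240,200:360],(400,300),interpolation=cv2.INTER_CUBIC)
cv2.imwrite("pics/ins.png",np.vstack([a,np.hstack([b,b2])]))
```

```text
scene 290 181 crop 240 144
side 279 177 crop 237 146
[[278.60852671 192.4463541 ]] [0.60905825 0.11216423 0.27470554]
```

View pics/ins.png

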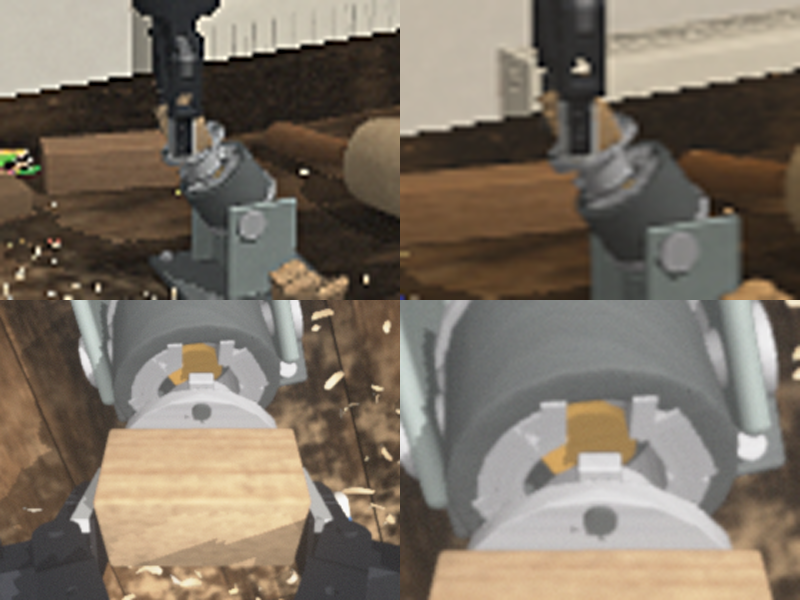

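The composite shows the lug at (600,462) lined up with the upper slot (555–645). The tip is riding on the lower lip, too far downhill, with the mount at about 24–25° tilt. I'll recentre towards the upper slot and go straight in.

Run:
```python
from tgt import *
print(np.round(fit([219.8,272,317]),1))
e=(-25,200);o,T=info(e);p=E(o,e)
for s,k in((-3,2),(-3,-4),(-3,-11)):
    q=M+(s*sx+k*n)/1e3;print(s,k,(T[:3,:3].T@(q-p)*100).round(2));p=q
```

```text
[-25.  200.2  23.8   0. ]
t 13.15 pos [0.5393 0.1348 0.3057] F [ 1.2 -0.1  0.3] open 0.69
E in socket mm (sx,ey,n) [-11.6   1.2  -3.1] axes in tool: n [ 0.134  0.556 -0.82 ] ey [-0.972  0.234  0.   ] ex [-0.234 -0.972  0.002]
-3 2 [ 0.02 -0.43 -0.91]
-3 -4 [-0.08 -0.33  0.49]
-3 -11 [-0.09 -0.39  0.57]
```

Request:
move_arm:
  moves:
    - {"gripper": 0,"x": 0,"y": -0.4,"z": -0.9,"roll": 0}
    - {"gripper": 0,"x": -0.1,"y": -0.35,"z": 0.5,"roll": 0}
    - {"gripper": 0,"x": 0,"y": 0,"z": 0,"roll": 0}

```text
time_s: 13.52
eef_pos: [0.5462, 0.1333, 0.3084]
eef_rot: [-0.001, -0.588, 0.809, 0.0]
wrist_force: [0.1, 0.0, -1.7]
opening: 0.692
```

Request:
move_arm:
  moves:
    - {"gripper": 0,"x": -0.1,"y": -0.2,"z": 0.3,"roll": 0}
    - {"gripper": 0,"x": 0,"y": -0.2,"z": 0.3,"roll": 0}
    - {"gripper": 0,"x": 0,"y": 0,"z": 0,"roll": 0}

```text
time_s: 13.9
eef_pos: [0.5499, 0.1331, 0.3023]
eef_rot: [-0.001, -0.588, 0.809, 0.001]
wrist_force: [-4.8, -1.2, -2.9]
opening: 0.699
```

Run:
```python
from tgt import *
info((-25,200))
```

```text
t 13.9 pos [0.5499 0.1331 0.3023] F [-4.8 -1.2 -2.9] open 0.699
E in socket mm (sx,ey,n) [ -5.5   0.2 -11.7] axes in tool: n [ 0.135  0.56  -0.818] ey [-0.972  0.234 -0.   ] ex [-0.234 -0.972 -0.003]
```

Now about 11 mm deep. Levering the block downhill to align it with the bore.

Request:
move_arm:
  moves:
    - {"gripper": 0,"x": 0,"y": 0.25,"z": 0.2,"roll": 0}
    - {"gripper": 0,"x": 0.1,"y": 0.25,"z": 0.2,"roll": 0}
    - {"gripper": 0,"x": 0,"y": 0.25,"z": 0.2,"roll": 0}
    - {"gripper": 0,"x": 0.1,"y": 0.25,"z": 0.2,"roll": 0}

```text
time_s: 14.4
eef_pos: [0.5438, 0.1341, 0.2996]
eef_rot: [0.006, -0.588, 0.809, -0.004]
wrist_force: [7.5, -0.5, 15.2]
opening: 0.689
```

```bash
cp /dev/null /dev/null; sed -i 's/^info();/info((-25,200));/' look.py; python3 look.py c12.pkl
```

```text
t 14.4 pos [0.5438 0.1341 0.2996] F [ 7.5 -0.5 15.2] open 0.689
E in socket mm (sx,ey,n) [ -9.1   1.  -12. ] axes in tool: n [ 0.131  0.546 -0.827] ey [-0.972  0.234  0.001] ex [-0.234 -0.972  0.015]
t 14.4 pos [0.5438 0.1341 0.2996] F [ 7.5 -0.5 15.2] open 0.689
E in socket mm (sx,ey,n) [-4.   6.8 38.9] axes in tool: n [ 0.131  0.546 -0.827] ey [-0.972  0.234  0.001] ex [-0.234 -0.972  0.015]
230 [(220, 60), (252, 41), (269, 36), (273, 32), (308, 38), (316, 78), (325, 108), (332, 115), (336, 73)]
305 [(197, 32), (219, 64), (235, 32), (252, 52), (260, 25), (269, 28), (297, 44), (315, 83), (322, 60), (328, 80), (333, 30)]cp: '/dev/null' and '/dev/null' are the same file
```

Request:
move_arm:
  moves:
    - {"gripper": 0,"x": 0,"y": 0.25,"z": 0.15,"roll": 0}
    - {"gripper": 0,"x": 0,"y": 0.25,"z": 0.15,"roll": 0}
    - {"gripper": 0,"x": 0,"y": 0.25,"z": 0.15,"roll": 0}
    - {"gripper": 0,"x": 0,"y": 0,"z": 0,"roll": 0}

```text
time_s: 14.95
eef_pos: [0.5381, 0.1361, 0.2968]
eef_rot: [0.008, -0.587, 0.809, -0.006]
wrist_force: [10.0, -3.1, 13.6]
opening: 0.69
```

```bash
python3 look.py c13.pkl
```

```text
t 14.95 pos [0.5381 0.1361 0.2968] F [10.  -3.1 13.6] open 0.69
E in socket mm (sx,ey,n) [-14.4   2.5 -11.4] axes in tool: n [ 0.13   0.542 -0.831] ey [-0.972  0.234  0.001] ex [-0.234 -0.972  0.02 ]
t 14.95 pos [0.5381 0.1361 0.2968] F [10.  -3.1 13.6] open 0.69
E in socket mm (sx,ey,n) [-9.6  8.3 39.5] axes in tool: n [ 0.13   0.542 -0.831] ey [-0.972  0.234  0.001] ex [-0.234 -0.972  0.02 ]
230 [(197, 29), (219, 63), (255, 40), (273, 30), (277, 54), (307, 36), (313, 47), (324, 109), (331, 123), (335, 71)]
305 [(195, 54), (219, 66), (225, 27), (236, 29), (251, 29), (255, 48), (264, 25), (278, 42), (298, 49), (313, 76), (321, 61), (327, 84), (332, 31)]
```

Run:
```python
from tgt import *
for r in([219,277,313],[219,275,313],[219,277,315],[219,277,310]):
    f=fit(r);print(r,np.round(f,1));info((f[0],f[1]))
```

```text
[219, 277, 313] [-30.7 198.1  30.4   0. ]
t 15.0 pos [0.5381 0.1361 0.2968] F [ 9.7 -2.6 14.5] open 0.694
E in socket mm (sx,ey,n) [ -8.8   1.2 -12.9] axes in tool: n [ 0.13   0.542 -0.83 ] ey [-0.972  0.234  0.001] ex [-0.234 -0.972  0.02 ]
[219, 275, 313] [-29.  199.9  28.8   0. ]
t 15.0 pos [0.5381 0.1361 0.2968] F [ 9.7 -2.6 14.5] open 0.694
E in socket mm (sx,ey,n) [-11.2   1.6 -13.5] axes in tool: n [ 0.13   0.542 -0.83 ] ey [-0.972  0.234  0.001] ex [-0.234 -0.972  0.02 ]
[219, 277, 315] [-30.4 196.7  29.2   0. ]
t 15.0 pos [0.5381 0.1361 0.2968] F [ 9.7 -2.6 14.5] open 0.694
E in socket mm (sx,ey,n) [ -8.2   1.2 -11.6] axes in tool: n [ 0.13   0.542 -0.83 ] ey [-0.972  0.234  0.001] ex [-0.234 -0.972  0.02 ]
[219, 277, 310] [-31.2 200.2  32.3   0. ]
t 15.0 pos [0.5381 0.1361 0.2968] F [ 9.7 -2.6 14.5] open 0.694
E in socket mm (sx,ey,n) [ -9.6   1.1 -14.9] axes in tool: n [ 0.13   0.542 -0.83 ] ey [-0.972  0.234  0.001] ex [-0.234 -0.972  0.02 ]
```

It's turning in the grip, now about 30°. A little more, then push in along the bore.

Request:
move_arm:
  moves:
    - {"gripper": 0,"x": 0,"y": 0.25,"z": 0.15,"roll": 0}
    - {"gripper": 0,"x": 0,"y": 0.25,"z": 0.15,"roll": 0}
    - {"gripper": 0,"x": -0.1,"y": -0.1,"z": 0.2,"roll": 0}
    - {"gripper": 0,"x": 0,"y": -0.1,"z": 0.2,"roll": 0}
    - {"gripper": 0,"x": 0,"y": 0,"z": 0,"roll": 0}

```text
time_s: 15.62
eef_pos: [0.5356, 0.1374, 0.2904]
eef_rot: [0.007, -0.587, 0.809, -0.006]
wrist_force: [5.5, -6.9, 21.4]
opening: 0.695
```

```bash
python3 look.py c14.pkl
```

```text
t 15.625 pos [0.5356 0.1374 0.2904] F [ 5.5 -6.9 21.4] open 0.695
E in socket mm (sx,ey,n) [-20.5   3.3 -15.1] axes in tool: n [ 0.131  0.542 -0.83 ] ey [-0.972  0.234 -0.001] ex [-0.234 -0.972  0.019]
t 15.625 pos [0.5356 0.1374 0.2904] F [ 5.5 -6.9 21.4] open 0.695
E in socket mm (sx,ey,n) [-15.5   9.2  35.8] axes in tool: n [ 0.131  0.542 -0.83 ] ey [-0.972  0.234 -0.001] ex [-0.234 -0.972  0.019]
230 [(195, 49), (206, 32), (219, 80), (259, 39), (279, 28), (284, 83), (310, 31), (326, 111), (333, 123), (337, 71)]
305 [(195, 54), (209, 53), (219, 82), (226, 26), (238, 32), (259, 46), (284, 72), (294, 30), (298, 43), (310, 92), (314, 29), (322, 61), (329, 85), (334, 31)]
```

Run:
```python
from tgt import *
for r in([219,284,310],[219.5,283,310.5]):
    f=fit(r);print(r,np.round(f,1));info((f[0],f[1]))
```

```text
[219, 284, 310] [-37.3 192.5  37.7   0. ]
t 15.675 pos [0.5356 0.1374 0.2904] F [ 5.3 -6.1 21.2] open 0.693
E in socket mm (sx,ey,n) [ -6.3   0.4 -15.5] axes in tool: n [ 0.131  0.542 -0.83 ] ey [-0.972  0.234 -0.001] ex [-0.234 -0.972  0.019]
[219.5, 283, 310.5] [-35.7 194.2  36.5   0. ]
t 15.675 pos [0.5356 0.1374 0.2904] F [ 5.3 -6.1 21.2] open 0.693
E in socket mm (sx,ey,n) [ -8.5   0.8 -16.1] axes in tool: n [ 0.131  0.542 -0.83 ] ey [-0.972  0.234 -0.001] ex [-0.234 -0.972  0.019]
```

Tilt is now about 36° with the tip about 15 mm deep, so the lugs are in the slots. Pushing along the bore.

Request:
move_arm:
  moves:
    - {"gripper": 0,"x": 0.05,"y": -0.2,"z": 0.15,"roll": 0}
    - {"gripper": 0,"x": 0.05,"y": -0.2,"z": 0.15,"roll": 0}
    - {"gripper": 0,"x": 0.05,"y": -0.2,"z": 0.15,"roll": 0}
    - {"gripper": 0,"x": 0.05,"y": -0.2,"z": 0.2,"roll": 0}
    - {"gripper": 0,"x": 0,"y": 0,"z": 0,"roll": 0}

```text
time_s: 16.3
eef_pos: [0.5418, 0.1347, 0.2836]
eef_rot: [0.007, -0.588, 0.809, -0.004]
wrist_force: [3.0, 2.5, 22.0]
opening: 0.692
```

```bash
sed -i 's/(-25,200)/(-36.5,193.5)/' look.py; python3 look.py c15.pkl
```

```text
t 16.3 pos [0.5418 0.1347 0.2836] F [ 3.   2.5 22. ] open 0.692
E in socket mm (sx,ey,n) [ -6.7  -0.9 -25. ] axes in tool: n [ 0.128  0.545 -0.829] ey [-0.972  0.234  0.003] ex [-0.234 -0.972  0.017]
t 16.3 pos [0.5418 0.1347 0.2836] F [ 3.   2.5 22. ] open 0.692
E in socket mm (sx,ey,n) [-14.5   7.5  26.8] axes in tool: n [ 0.128  0.545 -0.829] ey [-0.972  0.234  0.003] ex [-0.234 -0.972  0.017]
230 [(196, 29), (219, 80), (259, 38), (279, 26), (283, 87), (311, 101), (335, 114)]
305 [(195, 40), (210, 42), (219, 80), (229, 25), (238, 29), (259, 46), (283, 72), (299, 47), (312, 151), (322, 33), (331, 65), (338, 90)]
```

Request:
move_arm:
  moves:
    - {"gripper": 0,"x": -0.05,"y": -0.15,"z": 0.25,"roll": 0}
    - {"gripper": 0,"x": -0.05,"y": -0.1,"z": 0.15,"roll": 0}
    - {"gripper": 0,"x": 0,"y": 0,"z": 0,"roll": 0}

```text
time_s: 16.73
eef_pos: [0.5439, 0.1346, 0.2816]
eef_rot: [0.006, -0.588, 0.809, -0.004]
wrist_force: [-11.3, -3.0, 43.5]
opening: 0.697
```

```bash
python3 look.py c16.pkl
```

```text
t 16.725 pos [0.5439 0.1346 0.2816] F [-11.3  -3.   43.5] open 0.697
E in socket mm (sx,ey,n) [ -6.6  -1.1 -27.6] axes in tool: n [ 0.13   0.547 -0.827] ey [-0.973  0.233  0.001] ex [-0.233 -0.972  0.014]
t 16.725 pos [0.5439 0.1346 0.2816] F [-11.3  -3.   43.5] open 0.697
E in socket mm (sx,ey,n) [-14.3   7.3  24.2] axes in tool: n [ 0.13   0.547 -0.827] ey [-0.973  0.233  0.001] ex [-0.233 -0.972  0.014]
230 [(195, 39), (219, 79), (259, 37), (279, 28), (284, 82), (311, 120), (316, 43), (337, 113)]
305 [(197, 41), (209, 42), (219, 80), (226, 27), (238, 32), (259, 47), (284, 71), (299, 48), (314, 192), (324, 33), (333, 64)]
```

The force jumped to 42 N along the bore, so the flange has met the mouth at full depth. Backing off about 1.5 mm, then turning clockwise.

Request:
move_arm:
  moves:
    - {"gripper": 0,"x": 0,"y": 0.1,"z": -0.15,"roll": 0}
    - {"gripper": 0,"x": 0,"y": 0,"z": 0,"roll": 6}
    - {"gripper": 0,"x": 0,"y": 0,"z": 0,"roll": 6}
    - {"gripper": 0,"x": 0,"y": 0,"z": 0,"roll": 6}

```text
time_s: 17.27
eef_pos: [0.5445, 0.1395, 0.2843]
eef_rot: [0.013, -0.456, 0.89, -0.001]
wrist_force: [3.9, 30.2, 38.3]
opening: 0.693
```

```bash
python3 look.py c17.pkl; python3 -c "
from h import *
o=ctrl.get_obs();print(o['torque'],tool(o)[:3,0])"
```

```text
t 17.275 pos [0.5445 0.1395 0.2843] F [ 3.9 30.2 38.3] open 0.693
E in socket mm (sx,ey,n) [ -6.9  -4.6 -24. ] axes in tool: n [ 0.28   0.479 -0.832] ey [-0.855  0.519  0.012] ex [-0.519 -0.855  0.023]
t 17.275 pos [0.5445 0.1395 0.2843] F [ 3.9 30.2 38.3] open 0.693
E in socket mm (sx,ey,n) [-11.4  13.8  25.5] axes in tool: n [ 0.28   0.479 -0.832] ey [-0.855  0.519  0.012] ex [-0.519 -0.855  0.023]
230 [(196, 42), (208, 38), (213, 33), (222, 84), (263, 35), (283, 26), (287, 97), (314, 84), (322, 39), (334, 78), (338, 27)]
305 [(197, 41), (209, 46), (219, 83), (226, 28), (238, 31), (259, 43), (269, 26), (284, 86), (300, 34), (311, 33), (335, 26), (339, 28)]
[ 4.8552395  -1.09167711  2.53605752] [-0.58727606 -0.80907507 -0.02245792]
```

Request:
move_arm:
  moves:
    - {"gripper": 0,"x": -0.25,"y": 0.15,"z": 0,"roll": 5}
    - {"gripper": 0,"x": -0.25,"y": 0.15,"z": 0,"roll": 5}
    - {"gripper": 0,"x": -0.25,"y": 0.15,"z": 0,"roll": 4}

```text
time_s: 17.7
eef_pos: [0.5462, 0.1454, 0.2856]
eef_rot: [0.011, -0.346, 0.938, -0.004]
wrist_force: [-8.7, 3.2, 56.9]
opening: 0.694
```

```bash
python3 look.py c18.pkl; python3 -c "
from h import *
o=ctrl.get_obs();print(o['torque'],tool(o)[:3,0])"
```

```text
t 17.7 pos [0.5462 0.1454 0.2856] F [-8.7  3.2 56.9] open 0.694
E in socket mm (sx,ey,n) [ -9.6  -7.4 -20.6] axes in tool: n [ 0.391  0.393 -0.832] ey [-0.707  0.707  0.002] ex [-0.707 -0.707  0.023]
t 17.7 pos [0.5462 0.1454 0.2856] F [-8.7  3.2 56.9] open 0.694
E in socket mm (sx,ey,n) [-9.7 18.4 25.8] axes in tool: n [ 0.391  0.393 -0.832] ey [-0.707  0.707  0.002] ex [-0.707 -0.707  0.023]
230 [(200, 37), (212, 69), (218, 33), (227, 68), (269, 30), (293, 81), (319, 71), (324, 36), (335, 66)]
305 [(198, 32), (205, 31), (209, 28), (218, 68), (259, 35), (284, 69), (299, 25), (310, 77), (322, 39), (327, 29), (331, 31), (339, 62)]
[ 0.48147182 -0.43656888  0.87185931] [-0.7647103  -0.64410286 -0.01869923]
```

About 24° of mount turn so far, so the lugs should be under the lip. Unloading slightly, then letting go to see whether it stays.

Request:
move_arm:
  moves:
    - {"gripper": 0,"x": 0,"y": 0,"z": -0.2,"roll": 0}
    - {"gripper": 0,"x": 0,"y": 0,"z": -0.1,"roll": 0}
    - {"gripper": 95,"x": 0,"y": 0,"z": 0,"roll": 0}
    - {"gripper": 95,"x": 0,"y": 0,"z": 0,"roll": 0}
    - {"gripper": 95,"x": 0,"y": 0,"z": 0,"roll": 0}

```text
time_s: 18.38
eef_pos: [0.5403, 0.1432, 0.2767]
eef_rot: [-0.001, -0.342, 0.94, 0.0]
wrist_force: [-0.1, -0.6, 0.2]
opening: 0.946
```

```bash
python3 look.py c19.pkl
python3 - <<'E'
import pickle;from tgt import *
w=pickle.load(open("c19.pkl","rb"));v=pickle.load(open("c18.pkl","rb"))
for d in(v,w):
    g=cv2.Canny(cv2.GaussianBlur(d["bgr"],(3,3),0),40,110)[190:345,180:380]
    L=cv2.HoughLinesP(g,1,np.pi/360,35,minLineLength=45,maxLineGap=6)
    print([[int(a)+180,int(b)+190,int(c)+180,int(e)+190,round(float(np.degrees(np.arctan2(e-b,c-a))),1)] for a,b,c,e in L[:,0]] if L is not None else None)
cv2.imwrite("pics/rel.png",w["bgr"])
E
```

```text
t 18.375 pos [0.5403 0.1432 0.2767] F [-0.1 -0.6  0.2] open 0.946
E in socket mm (sx,ey,n) [-23.8 -10.7 -22.2] axes in tool: n [ 0.411  0.403 -0.818] ey [-0.701  0.714 -0.   ] ex [-0.714 -0.701 -0.002]
t 18.375 pos [0.5403 0.1432 0.2767] F [-0.1 -0.6  0.2] open 0.946
E in socket mm (sx,ey,n) [-22.6  15.4  24. ] axes in tool: n [ 0.411  0.403 -0.818] ey [-0.701  0.714 -0.   ] ex [-0.714 -0.701 -0.002]
230 [(205, 94), (215, 38), (221, 50), (293, 60), (325, 31)]
305 [(205, 83), (210, 56), (253, 35), (280, 52), (296, 30), (300, 26), (308, 44), (327, 86), (334, 47), (338, 54)]
[[201, 298, 358, 279, -6.9], [196, 233, 335, 215, -7.4], [272, 316, 344, 307, -7.1], [231, 342, 277, 342, 0.0], [201, 299, 205, 221, -87.1], [346, 239, 361, 292, 74.2]]
[[182, 304, 309, 281, -10.3], [181, 231, 325, 208, -9.1], [202, 331, 253, 322, -10.0], [266, 319, 344, 305, -10.2], [328, 211, 354, 293, 72.4], [307, 335, 355, 332, -3.6], [237, 295, 339, 276, -10.6]]
```

Viewer limit reached, so from here I'll check by numbers. First the block's angle and depth, from its top-face edges.

```bash
cat > top.py <<'E'
from tgt import *
def pl(d,u,v,off):
    o,r=ray(d,u,v);q=M+n*off/1e3;x=o+r*((q-o)@n)/(r@n)-M;return np.array([x@sx,x@ey])*1e3
def top(d,far,near):
    """far/near top edges as pixel segments: angle of the block's long axis, gap (35 nominal) and lateral position per depth"""
    for dep in(13,21,24,29):
        a=[pl(d,*far[:2],65-dep),pl(d,*far[2:],65-dep)];b=[pl(d,*near[:2],65-dep),pl(d,*near[2:],65-dep)]
        va,vb=a[1]-a[0],b[1]-b[0];an=[round(float(np.degrees(np.arctan2(-v[0],v[1]))),1) for v in(va,vb)]
        an=[(x+90)%180-90 for x in an];m=np.radians(np.mean(an));nx=np.array([np.cos(m),np.sin(m)])
        print(dep,"theta",an,"gap",round(abs(nx@(b[0]-a[0])),1),"axis offset",round(float(nx@(a[0]+a[1]+b[0]+b[1])/4),1),"len",np.linalg.norm(va).round(1))
E
python3 - <<'E'
import pickle;from top import *
top(pickle.load(open("c18.pkl","rb")),(201,298,358,279),(218,323,344,307))
top(pickle.load(open("c19.pkl","rb")),(182,304,339,276),(202,331,344,305))
w=shot("side");
E
```

```text
13 theta [-62.80000000000001, -67.30000000000001] gap 14.1 axis offset -1.3 len 62.1
21 theta [-62.80000000000001, -67.30000000000001] gap 16.4 axis offset -13.8 len 72.4
24 theta [-62.80000000000001, -67.30000000000001] gap 17.3 axis offset -18.5 len 76.3
29 theta [-62.80000000000001, -67.30000000000001] gap 18.8 axis offset -26.3 len 82.8
13 theta [-60.30000000000001, -65.69999999999999] gap 15.3 axis offset 0.4 len 53.1
21 theta [-60.30000000000001, -65.69999999999999] gap 18.1 axis offset -13.1 len 62.9
24 theta [-60.30000000000001, -65.69999999999999] gap 19.1 axis offset -18.1 len 66.5
29 theta [-60.30000000000001, -65.69999999999999] gap 20.9 axis offset -26.5 len 72.6
```

Request:
move_arm:
  moves:
    - {"gripper": 95,"x": 0,"y": 0,"z": -3,"roll": 0}
    - {"gripper": 100,"x": 0,"y": 0,"z": -5,"roll": 0}
    - {"gripper": 100,"x": 0,"y": 0,"z": 0,"roll": -10.5}
    - {"gripper": 100,"x": 0,"y": 0,"z": 0,"roll": -10.5}
    - {"gripper": 100,"x": 0,"y": 0,"z": 0,"roll": -10.5}

```text
time_s: 19.1
eef_pos: [0.5408, 0.1432, 0.3573]
eef_rot: [-0.0, -0.587, 0.81, 0.0]
wrist_force: [0.5, -0.2, 0.3]
opening: 1.0
```

Request:
move_arm:
  moves:
    - {"gripper": 100,"x": 0,"y": 0,"z": 0,"roll": -10.5}
    - {"gripper": 100,"x": 0,"y": 0,"z": 0,"roll": -10.5}
    - {"gripper": 100,"x": 1.8,"y": 4,"z": 0,"roll": -7.5}
    - {"gripper": 100,"x": 1.8,"y": 4,"z": 0,"roll": 0}
    - {"gripper": 100,"x": 0,"y": 0,"z": 0,"roll": 0}

```text
time_s: 19.73
eef_pos: [0.4634, 0.0981, 0.3567]
eef_rot: [0.001, 0.765, -0.643, -0.001]
wrist_force: [0.1, -0.4, -0.3]
opening: 1.001
```

Run:
```python
import pickle;from tgt import *
w=shot("wrist");pickle.dump(w,open("c20.pkl","wb"));o=w["o"];print(o["time_s"],o["eef_pos"],tool(o)[:3,0])
print("proj M, M+24n,M+41n",proj(w,[M,M+.024*n,M+.041*n,M+.052*n]).round(0).tolist())
hsv=cv2.cvtColor(w["bgr"],cv2.COLOR_BGR2HSV)
u,v=proj(w,M+.041*n)[0].astype(int)
print("hsv at block",hsv[max(v,0),u])
g=cv2.Canny(cv2.GaussianBlur(w["bgr"],(3,3),0),40,110);y1=230
L=cv2.HoughLinesP(g[:y1],1,np.pi/360,22,minLineLength=22,maxLineGap=4)
for a,b,c,e in L[:,0]:
    if abs((a+c)/2-u)<75:print(int(a),int(b),int(c),int(e),round(float(np.degrees(np.arctan2(e-b,c-a))),1))
```

```text
19.725 [0.4633671  0.09808106 0.35666103] [ 1.71960715e-01 -9.85103753e-01 -3.28807734e-04]
proj M, M+24n,M+41n [[267.0, 57.0], [260.0, 75.0], [255.0, 90.0], [251.0, 100.0]]
hsv at block [ 19  71 233]
173 220 204 220 0.0
261 205 285 205 0.0
194 170 228 168 -3.4
176 60 238 136 50.8
207 216 231 216 0.0
231 147 256 143 -9.1
204 17 278 117 53.5
233 0 291 86 56.0
250 161 273 159 -5.0
200 199 242 190 -12.1
231 34 285 109 54.2
206 14 264 93 53.7
276 203 315 195 -11.6
210 5 257 69 53.7
200 183 225 176 -15.6
243 140 282 114 -33.7
323 46 325 21 -85.4
318 57 321 33 -82.9
177 54 198 27 -52.1
176 59 241 139 50.9
207 214 231 215 2.4
274 59 297 95 57.4
182 47 200 24 -52.0
218 15 235 38 53.5
265 47 289 83 56.3
227 49 249 79 53.7
```

Run:
```python
import pickle;from top import *
w=pickle.load(open("c20.pkl","rb"));hsv=cv2.cvtColor(w["bgr"],cv2.COLOR_BGR2HSV)
m=cv2.inRange(hsv,(8,45,130),(28,170,255));m[230:]=0;m=cv2.morphologyEx(m,cv2.MORPH_OPEN,np.ones((3,3)));m=cv2.morphologyEx(m,cv2.MORPH_CLOSE,np.ones((5,5)))
k,lab,st,ce=cv2.connectedComponentsWithStats(m);i=lab[90,255];i=i or 1+np.argmax(st[1:,4]);print(st[i],ce[i])
c=max(cv2.findContours((lab==i).astype(np.uint8),0,2)[0],key=cv2.contourArea);P=cv2.approxPolyDP(c,5,True)[:,0];print(P.tolist())
# sample along the short direction across the block
A=np.array([209.,100.]);d=np.array([.79,-.62])
for s in range(-6,90,3):
    x,y=(A+d*s).round().astype(int);print(s,(x,y),hsv[y,x].tolist(),end=" ")
print()
for dep in(13,24):
    for q in([176,60],[242,139],[280,115],[202,22],[278,117],[204,17],[291,86],[233,0]):
        print(dep,q,pl(w,*q,65-dep).round(1),end=";")
    print()
```

```text
[    0     0   298   230 37950] [135.90100132 121.09607378]
[[40, 25], [23, 81], [0, 91], [0, 101], [14, 110], [0, 114], [5, 205], [38, 200], [53, 209], [48, 198], [55, 188], [68, 189], [73, 178], [71, 196], [99, 206], [102, 228], [106, 218], [112, 219], [110, 229], [114, 222], [158, 218], [172, 229], [215, 229], [216, 223], [248, 229], [233, 217], [234, 206], [245, 208], [236, 191], [245, 169], [216, 156], [216, 167], [204, 168], [200, 148], [231, 136], [237, 146], [242, 140], [254, 143], [252, 134], [297, 94], [237, 6], [205, 17], [176, 56], [230, 126], [201, 137], [195, 152], [176, 143], [159, 148], [150, 133], [138, 138], [111, 113], [113, 99], [129, 88], [151, 101], [145, 88], [155, 55], [151, 13], [140, 35], [139, 28], [124, 24], [118, 0], [105, 0], [100, 19], [91, 19], [91, 52], [73, 60], [64, 78], [51, 36]]
-6 (np.int64(204), np.int64(104)) [16, 89, 97] -3 (np.int64(207), np.int64(102)) [15, 85, 96] 0 (np.int64(209), np.int64(100)) [16, 82, 143] 3 (np.int64(211), np.int64(98)) [17, 83, 188] 6 (np.int64(214), np.int64(96)) [16, 81, 189] 9 (np.int64(216), np.int64(94)) [16, 85,
[... 946 characters left out ...]
72 (np.int64(266), np.int64(55)) [18, 75, 237] 75 (np.int64(268), np.int64(54)) [20, 69, 237] 78 (np.int64(271), np.int64(52)) [5, 8, 185] 81 (np.int64(273), np.int64(50)) [0, 9, 189] 84 (np.int64(275), np.int64(48)) [25, 13, 121] 87 (np.int64(278), np.int64(46)) [15, 13, 121] 
13 [176, 60] [11.2 40. ];13 [242, 139] [-28.    1.9];13 [280, 115] [ -4.2 -17.3];13 [202, 22] [32.4 26.7];13 [278, 117] [ -5.8 -16.5];13 [204, 17] [34.7 25.7];13 [291, 86] [ 14.2 -19.3];13 [233, 0] [44.4 13.4];
24 [176, 60] [ 4.8 44.6];24 [242, 139] [-37.4   3.5];24 [280, 115] [-11.8 -17.3];24 [202, 22] [27.6 30.1];24 [278, 117] [-13.5 -16.4];24 [204, 17] [30.1 29.1];24 [291, 86] [  8.  -19.4];24 [233, 0] [40.6 15.8];
```

```bash
cat > pnp.py <<'E'
from tgt import *
OBJ=np.array([[-17.5,30,65],[-17.5,-30,65],[17.5,-30,65],[17.5,30,65],[17.5,30,35],[17.5,-30,35]],float)/1e3
def mpose(d,pts):
    K=np.array([[d["fx"],0,d["cx"]],[0,d["fy"],d["cy"]],[0,0,1.]])
    ok,rv,tv=cv2.solvePnP(OBJ,np.array(pts,float),K,None,flags=cv2.SOLVEPNP_SQPNP)
    ok,rv,tv=cv2.solvePnP(OBJ,np.array(pts,float),K,None,rv,tv,True,cv2.SOLVEPNP_ITERATIVE)
    pr=cv2.projectPoints(OBJ,rv,tv,K,None)[0][:,0];err=np.abs(pr-pts).max()
    T=np.eye(4);F=np.diag([1,-1,-1.]);T[:3,:3]=F@cv2.Rodrigues(rv)[0];T[:3,3]=F@tv[:,0]
    W=d["T"]@T;S=np.c_[sx,ey,n];R=S.T@W[:3,:3];e=S.T@(W[:3,3]-M)*1e3;a=R[:,2]
    th=np.degrees(np.arctan2(R[1,0],R[0,0]))
    print("end(sx,ey,n)",e.round(1),"axis dev deg: sx %.1f ey %.1f"%(np.degrees(a[0]),np.degrees(a[1])),"theta",round(th,1),"maxerr px",round(err,1));return W
E
python3 - <<'E'
import pickle;from pnp import *
w=pickle.load(open("c20.pkl","rb"))
mpose(w,[(176,57),(242,140),(280,116),(204,17),(236,4),(297,94)])
mpose(w,[(175,58),(242,140),(281,117),(205,17),(237,6),(296,94)])
E
```

```text
end(sx,ey,n) [ -4.9  -2.1 -22.7] axis dev deg: sx 1.0 ey 16.4 theta -34.1 maxerr px 1.6
end(sx,ey,n) [ -6.5  -0.9 -23.1] axis dev deg: sx 2.2 ey 15.1 theta -34.9 maxerr px 1.8
```

PnP on the six block corners (error under 2 px) puts the shank end about 23 mm below the mouth. The mount is at θ ≈ −34°, so it is held under the lip about 21° past the slots, leaning 15° sideways. Now I'll turn it the rest of the way by pushing the block's end with the closed fingertips.

```bash
cat > poke.py <<'E'
import pickle;from pnp import *
def fist(A,B,azt,ypos=20,gap=0):
    """fist centre xy touching edge AB (xy projection) ypos mm from its middle towards A"""
    A,B=A[:2],B[:2];t=(A-B)/np.linalg.norm(A-B);mid=(A+B)/2
    nr=np.array([t[1],-t[0]])   # inward, mount +x
    tx=np.array([np.cos(azt),np.sin(azt)]);ty=np.array([np.cos(azt-np.pi/2),np.sin(azt-np.pi/2)])
    a,b=np.sign(nr@tx),np.sign(nr@ty);corner=.0145*a*tx+.011*b*ty
    return mid+t*ypos/1e3*np.linalg.norm(A-B)/.06-corner-nr*gap
def pose(th):
    R=np.c_[sx,ey,n]@Ro.from_euler("z",th,degrees=True).as_matrix();c=M+(-4.5*sx-1.5*ey-24*n)/1e3
    return lambda p:c+R@(np.array(p)/1e3)
if __name__=="__main__":
    w=pickle.load(open("c20.pkl","rb"));W=mpose(w,[(176,57),(242,140),(280,116),(204,17),(236,4),(297,94)])
    A,B=[(W@np.r_[OBJ[i],1])[:3] for i in(0,1)];print("A",A.round(4),"B",B.round(4))
    az=np.radians(-60)
    for g in(.02,.003):print("now gap",g,fist(A,B,az,20,g).round(4),"z contact",(A*.83+B*.17)[2].round(4))
    for th in(-34,-45,-55,-65,-73,-80):
        f=pose(th);A,B=f((-17.5,30,65)),f((-17.5,-30,65));print(th,fist(A,B,az).round(4),(A*.83+B*.17)[2].round(4))
E
python3 poke.py
```

```text
end(sx,ey,n) [ -4.9  -2.1 -22.7] axis dev deg: sx 1.0 ey 16.4 theta -34.1 maxerr px 1.6
A [0.5573 0.1762 0.1388] B [0.5171 0.1324 0.131 ]
now gap 0.02 [0.5191 0.1895] z contact 0.1374
now gap 0.003 [0.5316 0.178 ] z contact 0.1374
-34 [0.5263 0.1595] 0.144
-45 [0.5305 0.1593] 0.1469
-55 [0.5342 0.1583] 0.1495
-65 [0.5567 0.1675] 0.1521
-73 [0.5593 0.1656] 0.1539
-80 [0.5613 0.1636] 0.1554
```

Request:
move_arm:
  moves:
    - {"gripper": 0,"x": 0,"y": 0,"z": 0,"roll": -10}
    - {"gripper": 0,"x": 0,"y": 0,"z": 0,"roll": -10}
    - {"gripper": 0,"x": -2.6,"y": -4.7,"z": 0,"roll": 0}
    - {"gripper": 0,"x": -2.6,"y": -4.7,"z": 0,"roll": 0}
    - {"gripper": 0,"x": 0,"y": 0,"z": 0,"roll": 0}

```text
time_s: 20.4
eef_pos: [0.5227, 0.1938, 0.3572]
eef_rot: [-0.001, 0.867, -0.499, 0.0]
wrist_force: [-0.3, 0.0, -0.4]
opening: 0.0
```

```bash
cat > rel.py <<'E'
import sys;from tgt import *
o,T=info()
p=o["eef_pos"]
for a in sys.argv[1:]:
    q=np.array([float(v) for v in a.split(",")]);print(a,"cm",(T[:3,:3].T@(q-p)*100).round(2));p=q
E
python3 rel.py .519,.190,.303 .532,.178,.303 .540,.168,.307 .548,.158,.312
```

```text
t 20.4 pos [0.5227 0.1938 0.3572] F [-0.3  0.  -0.4] open 0.0
E in socket mm (sx,ey,n) [-6.1 78.9 48.5] axes in tool: n [-0.327  0.471 -0.819] ey [-0.822 -0.569  0.001] ex [ 0.569 -0.822  0.001]
.519,.190,.303 cm [0.14 0.51 5.42]
.532,.178,.303 cm [ 1.69 -0.52 -0.  ]
.540,.168,.307 cm [ 1.27 -0.19 -0.4 ]
.548,.158,.312 cm [ 1.27 -0.19 -0.5 ]
```

Request:
move_arm:
  moves:
    - {"gripper": 0,"x": 0.1,"y": 0.5,"z": 2.7,"roll": 0}
    - {"gripper": 0,"x": 0,"y": 0,"z": 2.7,"roll": 0}
    - {"gripper": 0,"x": 0.8,"y": -0.3,"z": 0,"roll": 0}
    - {"gripper": 0,"x": 0.8,"y": -0.2,"z": 0,"roll": 0}
    - {"gripper": 0,"x": 0,"y": 0,"z": 0,"roll": 0}

```text
time_s: 21.02
eef_pos: [0.5307, 0.1754, 0.3052]
eef_rot: [-0.001, 0.866, -0.501, 0.001]
wrist_force: [-0.1, -0.7, -0.5]
opening: -0.002
```

Request:
move_arm:
  moves:
    - {"gripper": 0,"x": 0.4,"y": -0.1,"z": -0.1,"roll": 0}
    - {"gripper": 0,"x": 0.4,"y": -0.1,"z": -0.1,"roll": 0}
    - {"gripper": 0,"x": 0.4,"y": 0,"z": -0.2,"roll": 0}

```text
time_s: 21.4
eef_pos: [0.5356, 0.1683, 0.3068]
eef_rot: [-0.0, 0.866, -0.5, -0.004]
wrist_force: [-7.2, 14.4, -2.0]
opening: 0.0
```

Request:
move_arm:
  moves:
    - {"gripper": 0,"x": 0.3,"y": -0.1,"z": -0.1,"roll": 0}
    - {"gripper": 0,"x": 0.3,"y": -0.1,"z": -0.1,"roll": 0}
    - {"gripper": 0,"x": 0.3,"y": 0,"z": -0.1,"roll": 0}

```text
time_s: 21.78
eef_pos: [0.539, 0.1638, 0.3094]
eef_rot: [0.001, 0.866, -0.499, -0.008]
wrist_force: [-25.2, 22.1, 9.8]
opening: -0.0
```

Request:
move_arm:
  moves:
    - {"gripper": 0,"x": -1.5,"y": 0.2,"z": 0,"roll": 0}
    - {"gripper": 0,"x": 0,"y": 0,"z": -4.7,"roll": 0}
    - {"gripper": 0,"x": 1.8,"y": 4.3,"z": 0,"roll": 10}
    - {"gripper": 0,"x": 1.8,"y": 4.3,"z": 0,"roll": 10}
    - {"gripper": 0,"x": 0,"y": 0,"z": 0,"roll": 0}

```text
time_s: 22.4
eef_pos: [0.47, 0.102, 0.3577]
eef_rot: [0.0, 0.765, -0.644, 0.0]
wrist_force: [-0.6, 1.1, -0.7]
opening: 0.001
```

```bash
cat > see.py <<'E'
import sys,pickle;from pnp import *
w=shot("wrist");pickle.dump(w,open(sys.argv[1],"wb"));o=w["o"];print(o["time_s"],o["eef_pos"],tool(o)[:2,0])
print("proj M,41n",proj(w,[M,M+.041*n]).round(0).tolist())
hsv=cv2.cvtColor(w["bgr"],cv2.COLOR_BGR2HSV);u,v=proj(w,M+.035*n)[0].astype(int)
m=cv2.inRange(hsv,(8,45,165),(28,120,255));m[220:]=0;m=cv2.morphologyEx(m,cv2.MORPH_OPEN,np.ones((7,7)))
k,lab,st,ce=cv2.connectedComponentsWithStats(m);i=1+np.argmin(np.hypot(*(ce[1:]-[u,v]).T)+1e3*(st[1:,4]<900));print(st[i].tolist(),ce[i].round())
c=max(cv2.findContours((lab==i).astype(np.uint8),0,2)[0],key=cv2.contourArea);print("poly",cv2.approxPolyDP(c,4,True)[:,0].tolist())
g=cv2.Canny(cv2.GaussianBlur(w["bgr"],(3,3),0),40,110);x0,y0,W_,H_=st[i][:4];x0=max(x0-15,0);y0=max(y0-15,0)
L=cv2.HoughLinesP(g[y0:y0+H_+30,x0:x0+W_+30],1,np.pi/360,25,minLineLength=24,maxLineGap=5)
for a,b,c,e in sorted(L[:,0].tolist(),key=lambda l:-np.hypot(l[2]-l[0],l[3]-l[1]))[:16]:print(a+x0,b+y0,c+x0,e+y0,round(float(np.degrees(np.arctan2(e-b,c-a))),1))
E
python3 see.py c21.pkl
```

```text
22.4 [0.46995454 0.10199775 0.35768418] [ 0.17016272 -0.98541581]
proj M,41n [[271.0, 70.0], [259.0, 104.0]]
[185, 24, 115, 127, 8213] [242.  88.]
poly [[235, 24], [208, 41], [185, 70], [185, 78], [240, 144], [253, 150], [284, 131], [299, 105], [244, 26]]
209 34 283 132 52.9
233 10 301 107 55.0
210 28 269 109 53.9
183 77 245 151 50.0
214 40 269 113 53.0
250 36 301 108 54.7
183 76 233 135 49.7
194 90 236 139 49.4
257 79 291 123 52.3
183 72 218 30 -50.2
277 140 306 103 -51.9
243 73 269 108 53.4
183 71 208 40 -51.1
275 43 294 71 55.8
275 31 302 43 24.0
308 87 308 58 -90.0
```

Run:
```python
import pickle;from pnp import *
w=pickle.load(open("c21.pkl","rb"))
mpose(w,[(181,74),(246,152),(284,132),(208,33),(236,14),(302,107)])
mpose(w,[(182,74),(246,153),(284,132),(209,33),(238,17),(302,108)])
```

```text
end(sx,ey,n) [  1.2  -2.3 -17.3] axis dev deg: sx -1.7 ey 16.3 theta -33.6 maxerr px 3.1
end(sx,ey,n) [ -1.5  -3.3 -18. ] axis dev deg: sx 0.0 ey 17.1 theta -33.2 maxerr px 2.7
```

The poke didn't turn it. The mount is still at θ ≈ −34° with a 16° lean, so it is cocked in the ring. I'll regrip only the top few millimetres of the block so it can swivel, straighten it, press in and turn with a couple.

Run:
```python
import pickle;from pnp import *
for f,p in(("c20.pkl",[(176,57),(242,140),(280,116),(204,17),(236,4),(297,94)]),("c21.pkl",[(182,74),(246,153),(284,132),(209,33),(238,17),(302,108)])):
    W=mpose(pickle.load(open(f,"rb")),p);y=W[:3,1];print("top",(W@[0,0,.065,1])[:3].round(4),"mid",(W@[0,0,.05,1])[:3].round(4),"az y",np.degrees(np.arctan2(-y[1],-y[0])).round(1),"y_m",y.round(2),"axis",W[:3,2].round(2))
print(n.round(2),ctrl.get_obs()["q"].round(2))
```

```text
end(sx,ey,n) [ -4.9  -2.1 -22.7] axis dev deg: sx 1.0 ey 16.4 theta -34.1 maxerr px 1.6
top [0.5466 0.1438 0.1453] mid [0.5543 0.1389 0.1334] az y -132.5 y_m [0.67 0.73 0.13] axis [-0.51  0.33  0.79]
end(sx,ey,n) [ -1.5  -3.3 -18. ] axis dev deg: sx 0.0 ey 17.1 theta -33.2 maxerr px 2.7
top [0.5459 0.1435 0.1502] mid [0.5538 0.1384 0.1385] az y -132.0 y_m [0.66 0.74 0.12] axis [-0.52  0.34  0.78]
[-0.57  0.05  0.82] [-0.03  0.02  1.88 -0.    1.24  1.37]
```

Request:
move_arm:
  moves:
    - {"gripper": 100,"x": 0,"y": 0,"z": -1,"roll": 10.5}
    - {"gripper": 100,"x": 0,"y": 0,"z": 0,"roll": 10.5}
    - {"gripper": 100,"x": 0,"y": 0,"z": 0,"roll": 10.5}
    - {"gripper": 100,"x": 0,"y": 0,"z": 0,"roll": 10.5}
    - {"gripper": 100,"x": 0,"y": 0,"z": 0,"roll": 10.5}

```text
time_s: 23.08
eef_pos: [0.4726, 0.1038, 0.3681]
eef_rot: [0.001, -0.401, 0.916, -0.0]
wrist_force: [-0.1, 0.8, -0.0]
opening: 1.0
```

Request:
move_arm:
  moves:
    - {"gripper": 100,"x": -4.1,"y": -1.5,"z": 0,"roll": 0}
    - {"gripper": 100,"x": -4.2,"y": -1.5,"z": 0,"roll": 0}
    - {"gripper": 100,"x": 0,"y": 0,"z": 2,"roll": 0}
    - {"gripper": 100,"x": 0,"y": 0,"z": 2,"roll": 0}
    - {"gripper": 100,"x": 0,"y": 0,"z": 0,"roll": 0}

```text
time_s: 23.7
eef_pos: [0.5498, 0.1448, 0.326]
eef_rot: [-0.001, -0.403, 0.915, 0.001]
wrist_force: [-0.7, 0.6, 1.1]
opening: 1.006
```

```bash
python3 rel.py .548,.143,.307
```

```text
t 23.7 pos [0.5498 0.1448 0.326 ] F [-0.7  0.6  1.1] open 1.006
E in socket mm (sx,ey,n) [-0.   2.3  6.1] axes in tool: n [ 0.354  0.454 -0.817] ey [-0.789  0.615 -0.   ] ex [-0.615 -0.789 -0.003]
.548,.143,.307 cm [0.25 0.01 1.9 ]
```

Request:
move_arm:
  moves:
    - {"gripper": 100,"x": 0.25,"y": 0,"z": 1.9,"roll": 0}
    - {"gripper": 0,"x": 0,"y": 0,"z": 0,"roll": 0}
    - {"gripper": 0,"x": 0,"y": 0,"z": 0,"roll": 0}
    - {"gripper": 0,"x": 0,"y": 0,"z": 0,"roll": 0}
    - {"gripper": 0,"x": 0,"y": 0,"z": 0,"roll": 0}

```text
time_s: 24.32
eef_pos: [0.5479, 0.142, 0.3103]
eef_rot: [-0.001, -0.403, 0.915, -0.0]
wrist_force: [-6.9, -2.9, 4.3]
opening: 0.688
```

Request:
move_arm:
  moves:
    - {"gripper": 0,"x": 0.15,"y": -0.2,"z": 0.1,"roll": 0}
    - {"gripper": 0,"x": 0.15,"y": -0.2,"z": 0.1,"roll": 0}
    - {"gripper": 0,"x": 0,"y": 0,"z": 0,"roll": 0}

```text
time_s: 24.7
eef_pos: [0.5481, 0.1403, 0.3102]
eef_rot: [0.0, -0.403, 0.915, 0.003]
wrist_force: [-15.3, 12.2, 18.7]
opening: 0.687
```

It's stiff in this leaned state. I'm turning back towards the slots while moving the block onto the bore axis, then I'll redo the turn held on-axis.

Request:
move_arm:
  moves:
    - {"gripper": 0,"x": 0.1,"y": 0,"z": 0,"roll": -6}
    - {"gripper": 0,"x": 0.2,"y": 0,"z": 0,"roll": -6}
    - {"gripper": 0,"x": 0.2,"y": 0,"z": 0,"roll": -6}

```text
time_s: 25.08
eef_pos: [0.5463, 0.1334, 0.309]
eef_rot: [0.0, -0.543, 0.84, -0.001]
wrist_force: [-4.7, -2.6, 6.0]
opening: 0.69
```

```bash
python3 rel.py .543,.126,.31
```

```text
t 25.075 pos [0.5463 0.1334 0.309 ] F [-4.7 -2.6  6. ] open 0.69
E in socket mm (sx,ey,n) [-8.1 -2.5 -9. ] axes in tool: n [ 0.194  0.539 -0.82 ] ey [-0.941  0.338 -0.001] ex [-0.338 -0.941  0.001]
.543,.126,.31 cm [ 0.81 -0.   -0.1 ]
```

Request:
move_arm:
  moves:
    - {"gripper": 0,"x": 0.1,"y": -0.15,"z": 0.2,"roll": 2}
    - {"gripper": 0,"x": 0.1,"y": -0.15,"z": 0.2,"roll": 2}
    - {"gripper": 0,"x": 0,"y": -0.1,"z": 0.2,"roll": 0}
    - {"gripper": 0,"x": 0,"y": 0,"z": 0,"roll": 0}

```text
time_s: 25.58
eef_pos: [0.549, 0.1322, 0.3059]
eef_rot: [0.002, -0.512, 0.859, 0.002]
wrist_force: [-16.6, 9.6, 26.8]
opening: 0.689
```

```bash
python3 look.py c22.pkl
```

```text
t 25.575 pos [0.549  0.1322 0.3059] F [-16.6   9.6  26.8] open 0.689
E in socket mm (sx,ey,n) [ 7.7 -8.7 -8.5] axes in tool: n [ 0.228  0.525 -0.82 ] ey [-0.914  0.405  0.005] ex [-0.405 -0.914  0.001]
t 25.575 pos [0.549  0.1322 0.3059] F [-16.6   9.6  26.8] open 0.689
E in socket mm (sx,ey,n) [ 2.4  5.9 42.2] axes in tool: n [ 0.228  0.525 -0.82 ] ey [-0.914  0.405  0.005] ex [-0.405 -0.914  0.001]
230 [(210, 70), (238, 26), (242, 39), (258, 32), (262, 62), (269, 25), (291, 74), (308, 33), (321, 37), (326, 58)]
305 [(195, 28), (206, 80), (222, 27), (238, 43), (257, 44), (266, 37), (274, 28), (286, 44), (291, 44), (295, 76), (304, 38), (311, 31), (315, 47), (322, 32), (326, 26), (333, 83), (337, 64)]
```

Request:
move_arm:
  moves:
    - {"gripper": 0,"x": 0,"y": 0,"z": 0,"roll": 6}
    - {"gripper": 0,"x": 0,"y": 0,"z": 0,"roll": 6}
    - {"gripper": 0,"x": 0,"y": 0,"z": 0,"roll": 6}

```text
time_s: 26.0
eef_pos: [0.5511, 0.1338, 0.3082]
eef_rot: [0.007, -0.371, 0.929, 0.002]
wrist_force: [-12.0, 21.5, 33.7]
opening: 0.692
```

```bash
python3 look.py c23.pkl
python3 - <<'E'
import pickle;from h import *
for f in("c22.pkl","c23.pkl"):
    d=pickle.load(open(f,"rb"));g=cv2.Canny(cv2.GaussianBlur(d["bgr"],(3,3),0),40,110)[180:345,170:390]
    L=cv2.HoughLinesP(g,1,np.pi/360,35,minLineLength=50,maxLineGap=6)
    print(f,[[int(a)+170,int(b)+180,int(c)+170,int(e)+180,round(float(np.degrees(np.arctan2(e-b,c-a))),1)] for a,b,c,e in L[:,0]])
E
```

```text
t 26.0 pos [0.5511 0.1338 0.3082] F [-12.   21.5  33.7] open 0.692
E in socket mm (sx,ey,n) [  7.1 -15.7  -5.2] axes in tool: n [ 0.372  0.425 -0.826] ey [-0.743  0.669  0.01 ] ex [-0.669 -0.743  0.011]
t 26.0 pos [0.5511 0.1338 0.3082] F [-12.   21.5  33.7] open 0.692
E in socket mm (sx,ey,n) [ 6.6  8.4 42. ] axes in tool: n [ 0.372  0.425 -0.826] ey [-0.743  0.669  0.01 ] ex [-0.669 -0.743  0.011]
230 [(196, 76), (216, 44), (247, 27), (266, 28), (299, 83), (306, 28), (329, 52), (338, 37)]
305 [(197, 28), (204, 97), (272, 26), (283, 29), (288, 49), (294, 44), (305, 33), (322, 157), (327, 82)]
c22.pkl [[269, 260, 343, 256, -3.1], [333, 207, 349, 264, 74.3], [307, 343, 328, 292, -67.6]]
c23.pkl [[195, 223, 309, 206, -8.5], [218, 270, 341, 249, -9.7], [248, 299, 303, 343, 38.7], [229, 302, 302, 289, -10.1], [290, 342, 343, 342, 0.0]]
```

Request:
move_arm:
  moves:
    - {"gripper": 0,"x": 0.3,"y": 0.05,"z": 0.05,"roll": 0}
    - {"gripper": 0,"x": 0.3,"y": 0.05,"z": 0.05,"roll": 0}
    - {"gripper": 0,"x": 0.3,"y": 0,"z": 0.05,"roll": 0}
    - {"gripper": 0,"x": 0,"y": 0,"z": 0,"roll": 0}

```text
time_s: 26.55
eef_pos: [0.548, 0.1302, 0.3095]
eef_rot: [0.017, -0.371, 0.928, 0.002]
wrist_force: [13.4, 31.9, 20.6]
opening: 0.687
```

```bash
python3 look.py c24.pkl|head -2
```

```text
t 26.55 pos [0.548  0.1302 0.3095] F [13.4 31.9 20.6] open 0.687
E in socket mm (sx,ey,n) [  8.5 -17.9  -4.2] axes in tool: n [ 0.357  0.419 -0.835] ey [-0.744  0.668  0.017] ex [-0.668 -0.744  0.028]
```

Request:
move_arm:
  moves:
    - {"gripper": 100,"x": 0,"y": 0,"z": 0,"roll": 0}
    - {"gripper": 100,"x": 0,"y": 0,"z": 0,"roll": 0}
    - {"gripper": 100,"x": 0,"y": 0,"z": -4,"roll": 0}
    - {"gripper": 100,"x": 0,"y": 0,"z": -1,"roll": -10.5}
    - {"gripper": 100,"x": 0,"y": 0,"z": 0,"roll": -10.5}

```text
time_s: 27.22
eef_pos: [0.5418, 0.1237, 0.3502]
eef_rot: [0.0, -0.536, 0.844, -0.0]
wrist_force: [0.5, -1.1, 0.4]
opening: 1.001
```

Request:
move_arm:
  moves:
    - {"gripper": 100,"x": 0,"y": 0,"z": 0,"roll": -10.5}
    - {"gripper": 100,"x": 0,"y": 0,"z": 0,"roll": -10.5}
    - {"gripper": 100,"x": 1.4,"y": 4,"z": 0,"roll": -10.5}
    - {"gripper": 100,"x": 1.4,"y": 4,"z": 0,"roll": 0}
    - {"gripper": 100,"x": 0,"y": 0,"z": 0,"roll": 0}

```text
time_s: 27.85
eef_pos: [0.46, 0.0945, 0.3481]
eef_rot: [0.001, 0.743, -0.67, -0.001]
wrist_force: [-0.2, 0.4, -0.3]
opening: 1.0
```

```bash
python3 see.py c25.pkl
```

```text
27.85 [0.45995603 0.09450749 0.34810649] [ 0.10266234 -0.99471626]
proj M,41n [[249.0, 49.0], [236.0, 83.0]]
[173, 0, 125, 134, 9411] [237.  68.]
poly [[217, 0], [173, 66], [231, 119], [259, 133], [294, 103], [297, 77], [227, 0]]
172 66 259 141 40.8
228 1 298 78 47.7
171 62 214 2 -54.4
244 144 294 104 -38.7
219 25 262 68 45.0
236 43 277 84 45.0
231 41 270 81 45.7
255 67 293 105 45.0
234 159 286 158 -1.1
193 150 222 110 -54.1
263 149 311 156 8.3
245 19 276 53 47.6
212 163 227 125 -68.5
198 8 225 36 46.0
253 151 290 146 -7.7
266 18 291 43 45.0
```

Run:
```python
import pickle,pnp;from pnp import *
w=pickle.load(open("c25.pkl","rb"));pnp.OBJ=OBJ[[0,1,2,3,5]]
W=mpose(w,[(171,65),(254,137),(294,104),(205,15),(298,78)]);print("top",(W@[0,0,.065,1])[:3].round(4),(W@[0,0,0,1])[:3].round(4))
W=mpose(w,[(171.5,66),(255,138),(293,105),(204,14),(298,79)])
```

```text
end(sx,ey,n) [ -4.7  -0.6 -26.9] axis dev deg: sx 1.1 ey 2.2 theta -35.8 maxerr px 0.6
top [0.5466 0.129  0.1442] [0.5825 0.1238 0.0903]
end(sx,ey,n) [ -6.3  -1.9 -26.6] axis dev deg: sx 2.4 ey 3.5 theta -34.8 maxerr px 1.2
```

Now it's seated properly: PnP gives an axis deviation of about 2°, θ ≈ −35°, and the end about 24 mm deep, so it is under the lip. I'll finish by closing the jaws across the 35 mm faces with the jaw line at about θ = −75°. The squeeze then turns the block by a pure couple.

Request:
move_arm:
  moves:
    - {"gripper": 100,"x": 0,"y": 0,"z": 0,"roll": -8}
    - {"gripper": 100,"x": -0.5,"y": -4.8,"z": 0,"roll": 0}
    - {"gripper": 100,"x": -0.6,"y": -4.7,"z": 0,"roll": 0}
    - {"gripper": 100,"x": 0,"y": 0,"z": 0,"roll": 0}

```text
time_s: 28.4
eef_pos: [0.5547, 0.1296, 0.3484]
eef_rot: [-0.0, 0.788, -0.616, 0.0]
wrist_force: [0.0, -1.3, 0.8]
opening: 1.0
```

```bash
python3 rel.py .550,.128,.308
```

```text
t 28.4 pos [0.5547 0.1296 0.3484] F [ 0.  -1.3  0.8] open 1.0
E in socket mm (sx,ey,n) [21.6 10.9 18.3] axes in tool: n [-0.182  0.544 -0.819] ey [-0.948 -0.317  0.   ] ex [ 0.317 -0.948  0.   ]
.550,.128,.308 cm [0.04 0.5  4.04]
```

Request:
move_arm:
  moves:
    - {"gripper": 100,"x": 0,"y": 0.5,"z": 2,"roll": 0}
    - {"gripper": 100,"x": 0,"y": 0,"z": 2,"roll": 0}
    - {"gripper": 100,"x": 0,"y": 0,"z": 0,"roll": 0}
    - {"gripper": 60,"x": 0,"y": 0,"z": 0,"roll": 0}
    - {"gripper": 0,"x": 0,"y": 0,"z": 0,"roll": 0}

```text
time_s: 29.02
eef_pos: [0.5473, 0.1279, 0.3105]
eef_rot: [-0.001, 0.788, -0.616, 0.0]
wrist_force: [-1.9, 1.3, 3.8]
opening: 0.605
```

Request:
move_arm:
  moves:
    - {"gripper": 0,"x": 0,"y": 0,"z": 0,"roll": 0}
    - {"gripper": 0,"x": 0,"y": 0,"z": 0,"roll": 0}
    - {"gripper": 0,"x": 0,"y": 0,"z": 0,"roll": 0}

```text
time_s: 29.4
eef_pos: [0.5472, 0.128, 0.3106]
eef_rot: [-0.0, 0.788, -0.616, 0.0]
wrist_force: [-3.9, -0.1, 7.5]
opening: 0.426
```

Opening is 36 mm, so the block is now square to the jaws and has turned to about −75°. Letting go and looking again.

Request:
move_arm:
  moves:
    - {"gripper": 100,"x": 0,"y": 0,"z": 0,"roll": 0}
    - {"gripper": 100,"x": 0,"y": 0,"z": 0,"roll": 0}
    - {"gripper": 100,"x": 0,"y": 0,"z": -4,"roll": 0}
    - {"gripper": 100,"x": 0.8,"y": 4.5,"z": 0,"roll": 0}
    - {"gripper": 100,"x": 0.8,"y": 4.5,"z": 0,"roll": 0}

```text
time_s: 30.02
eef_pos: [0.4629, 0.0902, 0.3496]
eef_rot: [-0.0, 0.788, -0.616, 0.001]
wrist_force: [-0.6, -0.1, 0.4]
opening: 0.999
```

Request:
move_arm:
  moves:
    - {"gripper": 100,"x": 0,"y": 0,"z": -1,"roll": 0}
    - {"gripper": 100,"x": 0,"y": 0,"z": 0,"roll": 0}

```text
time_s: 30.28
eef_pos: [0.4644, 0.0904, 0.3606]
eef_rot: [-0.001, 0.788, -0.616, 0.001]
wrist_force: [0.6, 0.1, 0.9]
opening: 0.998
```

```bash
python3 see.py c26.pkl
```

```text
30.275 [0.46436377 0.09041838 0.36057876] [ 0.24111572 -0.97049586]
proj M,41n [[267.0, 59.0], [252.0, 90.0]]
[203, 19, 88, 119, 7860] [250.  77.]
poly [[274, 19], [220, 26], [203, 44], [234, 136], [279, 137], [287, 124], [290, 103]]
201 48 236 146 70.3
276 20 291 112 80.7
212 77 235 140 69.9
201 46 239 5 -47.2
222 25 274 17 -8.7
232 138 283 136 -2.2
278 149 291 113 -70.1
303 82 304 49 -88.3
253 152 281 152 0.0
200 138 225 138 0.0
```

Run:
```python
import pickle,pnp;from pnp import *
w=pickle.load(open("c26.pkl","rb"));h=17.5e-3
pnp.OBJ=np.array([[-h,.03,.065],[-h,-.03,.065],[h,-.03,.065],[-h,.03,.035],[h,.03,.035],[h,-.03,.035]])
W=mpose(w,[(201,46),(234,139),(281,137),(221,25),(275,18),(291,111)])
W=mpose(w,[(202,46),(235,141),(281,137),(222,25),(275,18),(290,110)])
```

```text
end(sx,ey,n) [ -4.8   0.6 -25.2] axis dev deg: sx -1.4 ey 2.5 theta -64.2 maxerr px 1.5
end(sx,ey,n) [ -5.3   1.6 -25.2] axis dev deg: sx -0.7 ey 1.2 theta -64.6 maxerr px 3.1
```

By this estimate θ ≈ −64°, only about 51° past the slots, which is borderline for the notch (52–68°). I'll squeeze again with the jaw line turned further clockwise to take it to the stop.

Request:
move_arm:
  moves:
    - {"gripper": 100,"x": 0,"y": 0,"z": 0,"roll": 7}
    - {"gripper": 100,"x": 0,"y": 0,"z": 0,"roll": 7}
    - {"gripper": 100,"x": -1.9,"y": -4.1,"z": 0,"roll": 0}
    - {"gripper": 100,"x": -1.9,"y": -4.2,"z": 0,"roll": 0}
    - {"gripper": 100,"x": 0,"y": 0,"z": 0,"roll": 0}

```text
time_s: 30.95
eef_pos: [0.5493, 0.1296, 0.3583]
eef_rot: [-0.0, 0.707, -0.707, 0.0]
wrist_force: [-0.8, -0.0, -0.9]
opening: 0.999
```

```bash
python3 rel.py .547,.128,.311
```

```text
t 30.95 pos [0.5493 0.1296 0.3583] F [-0.8 -0.  -0.9] open 0.999
E in socket mm (sx,ey,n) [23.9  4.7 28.8] axes in tool: n [-0.046  0.572 -0.819] ey [-0.997 -0.079  0.   ] ex [ 0.079 -0.997  0.   ]
.547,.128,.311 cm [0.16 0.23 4.73]
```

Request:
move_arm:
  moves:
    - {"gripper": 100,"x": 0.15,"y": 0.2,"z": 2.4,"roll": 0}
    - {"gripper": 100,"x": 0,"y": 0,"z": 2.3,"roll": 0}
    - {"gripper": 60,"x": 0,"y": 0,"z": 0,"roll": 0}
    - {"gripper": 0,"x": 0,"y": 0,"z": 0,"roll": 0}
    - {"gripper": 0,"x": 0,"y": 0,"z": 0,"roll": 0}

```text
time_s: 31.58
eef_pos: [0.5451, 0.1274, 0.3139]
eef_rot: [0.001, -0.707, 0.707, -0.001]
wrist_force: [-1.3, 3.7, 4.1]
opening: 0.405
```

Request:
move_arm:
  moves:
    - {"gripper": 0,"x": 0,"y": 0,"z": 0,"roll": 0}
    - {"gripper": 0,"x": 0,"y": 0,"z": 0,"roll": 3}
    - {"gripper": 0,"x": 0,"y": 0,"z": 0,"roll": 3}
    - {"gripper": 0,"x": 0,"y": 0,"z": 0,"roll": 0}

```text
time_s: 32.08
eef_pos: [0.5461, 0.1284, 0.3145]
eef_rot: [0.004, -0.669, 0.743, -0.001]
wrist_force: [4.8, 9.3, 3.0]
opening: 0.409
```

```bash
python3 -c "
from h import *
o=ctrl.get_obs();print(o['torque'],o['wrist_force'],tool(o)[:3,0])"
```

```text
[ 1.83264817 -1.06728688  0.6741277 ] [4.83770315 9.28806037 2.9875306 ] [-0.10411475 -0.99455693 -0.00407837]
```

Request:
move_arm:
  moves:
    - {"gripper": 100,"x": 0,"y": 0,"z": 0,"roll": 0}
    - {"gripper": 100,"x": 0,"y": 0,"z": 0,"roll": 0}
    - {"gripper": 100,"x": 0,"y": 0,"z": -4,"roll": 0}
    - {"gripper": 100,"x": 2.0,"y": 4.2,"z": 0,"roll": -10}
    - {"gripper": 100,"x": 2.0,"y": 4.2,"z": 0,"roll": -10}

```text
time_s: 32.7
eef_pos: [0.4591, 0.0882, 0.3523]
eef_rot: [0.0, 0.79, -0.613, 0.0]
wrist_force: [1.0, -0.1, 0.4]
opening: 1.001
```

Request:
move_arm:
  moves:
    - {"gripper": 100,"x": 0,"y": 0,"z": -0.6,"roll": 0}
    - {"gripper": 100,"x": 0,"y": 0,"z": 0,"roll": 0}

```text
time_s: 32.95
eef_pos: [0.4607, 0.0884, 0.3591]
eef_rot: [-0.001, 0.787, -0.617, 0.001]
wrist_force: [0.2, -0.0, 1.1]
opening: 1.003
```

```bash
python3 see.py c27.pkl
```

```text
32.95 [0.46073382 0.08836139 0.35912727] [ 0.23970685 -0.97084495]
proj M,41n [[265.0, 51.0], [250.0, 82.0]]
[218, 5, 77, 129, 7945] [253.  66.]
poly [[234, 5], [218, 23], [222, 122], [273, 133], [294, 17]]
281 112 294 17 -82.2
204 120 279 135 11.3
220 84 222 127 87.3
216 118 216 157 90.0
280 83 285 45 -82.5
270 142 281 109 -71.6
276 116 280 84 -82.9
218 11 218 39 90.0
224 2 251 7 10.5
267 157 278 132 -66.3
219 158 219 133 -90.0
```

Run:
```python
import pickle,pnp;from pnp import *
w=pickle.load(open("c27.pkl","rb"));h=17.5e-3
pnp.OBJ=np.array([[-h,.03,.065],[-h,-.03,.065],[h,-.03,.065],[-h,.03,.035],[h,.03,.035],[h,-.03,.035]])
for p in([(217,22),(221,125),(274,136),(235,4),(295,16),(281,110)],[(218,23),(222,126),(274,135),(234,4),(294,15),(281,111)]):
    W=mpose(w,p)
```

```text
end(sx,ey,n) [ -2.5  -0.5 -21.4] axis dev deg: sx 0.8 ey -0.2 theta -81.8 maxerr px 1.0
end(sx,ey,n) [ -3.2   0.8 -21.6] axis dev deg: sx 1.5 ey -1.7 theta -81.6 maxerr px 0.9
```

The mount is at θ ≈ −81.7°, which is 68° past the slots and so at the end stop. It has risen to about 21.5 mm deep with the axis within about 2° of the bore, so it is locked in the notches. One check that the neighbours didn't move, then I'll hand in.

Run:
```python
import pickle;from h import *
a=pickle.load(open("c2.pkl","rb"))["scene"];b=shot("scene")
d=cv2.absdiff(a["bgr"],b["bgr"]).max(2)
for nme,p in(("owl",(.522,-.12,.08)),("eraser",(.45,.04,.006)),("hare",(.424,-.436,.03)),("bottle",(.3,-.401,.07)),("big blank",(.44,-.225,.03)),("wax tin",(.51,-.36,.02)),("rack",(.523,-.182,.03))):
    u,v=proj(a,p)[0].astype(int);print(nme,(u,v),"median/95pct diff",np.median(d[v-10:v+10,u-10:u+10]),np.percentile(d[v-10:v+10,u-10:u+10],95))
o=ctrl.get_obs();print(o["time_s"],o["wrist_force"]);ctrl.hand_in()
```

```text
owl (np.int64(315), np.int64(224)) median/95pct diff 3.0 7.0
eraser (np.int64(272), np.int64(229)) median/95pct diff 3.0 7.0
hare (np.int64(342), np.int64(299)) median/95pct diff 4.0 6.0
bottle (np.int64(292), np.int64(291)) median/95pct diff 4.0 7.0
big blank (np.int64(308), np.int64(260)) median/95pct diff 4.0 6.0499999999999545
wax tin (np.int64(354), np.int64(280)) median/95pct diff 3.0 6.0
rack (np.int64(325), np.int64(247)) median/95pct diff 8.5 102.09999999999991
33.05 [0.48495211 0.4363677  0.42354696]
the job is handed in; nothing more can be done
```

The middle-sized blank mount is in the tilted socket, turned clockwise to the end stop and released. I handed the job in at 33 s of the 64 s allowed. The tool could not be tilted, so I pivoted the mount in the grip, first against the rack hole and then against the socket. I then pressed it in and turned it by roll. The last part of the turn came from squeezing the block's narrow faces.

**Last checks:**
- **Position in the socket:** the shank's end is about 21.5 mm below the mouth and the mount is about 68° past the slots. Its axis is within about 2° of the bore. The depth is good to a few millimetres only.
- **Lift into the notches:** the end rose about 4 mm between the last two looks, which fits the 3 mm spring lift. I did not tug it to test the lock.
- **Robot:** the wrist force at hand-in was about 0.5 N, with the robot touching nothing.
- **Neighbours:** before and after pictures show no change at the owl, eraser, hare, bottle, large blank or wax tin. I did not compare the sanding block. The rack patch differs (95th percentile 102), which I put down to the removed mount and its shadow.

**What failed on the way:**
- The first two move calls were refused.
- The second tilt attempt at the rack gained nothing.
- The first turn cocked the mount in the ring, and a push with closed fingers did not free it. I turned it back, straightened it and turned it again.
- The first squeeze stopped about 51° past the slots, so I repeated it.
- The picture viewer ran out at 12, so the later checks are numbers from camera images only.

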